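# Clamp the slats in the cut-off jig against its stop gauge

## Robot

A 6-joint arm with a two-finger parallel gripper is mounted at the origin on the work surface. World frame = base frame: x ahead of the robot, y to its left, z up, the work surface at z = 0. Lengths are in m, angles in rad, forces in N, time in s.
With the tool pointing down it reaches from about 0.4 to 0.825 m from the base axis. Payload 7 kg.
Tool frame: the origin (TCP) lies at the centre of the arm's flange, where the gripper is bolted on; the fingertips stand 178 mm ahead of it and the grasp point (between the pads) lies 159 mm ahead of it; z points along the fingers, y is the direction in which the jaws open and shut (so a half turn about z gives the same grasp; the last joint's range is limited). The gripper opens to 88 mm and grips with 3 to 60 N. Pads are 19 mm wide; open, the fingers measure 130 mm over their backs; the gripper's body (78 mm by 193 mm) begins 47 mm behind the grasp point.
Start: joints at [0.288, 0.359, 0.012, 0, -1.224, -0.288], TCP at [0.675, -0, 0.405] pointing down, gripper open.
Joint ranges: [-3.07, 3.07], [-1.43, 2.12], [-1.02, 1.25], [-3.03, 1.67], [-3.05, -0], [-3.03, 3.03]. Speed limits (rad/s): [2.39, 2.39, 3.01, 3.14, 3.14, 3.14].

## Interface

Orientations are given as [roll, pitch, yaw] about the fixed x, y, z axes, in that order (R = Rz(yaw) Ry(pitch) Rx(roll)).
In Python, from station import arm gives the robot as it stands.
- The arm moves only by the shell command python3 -m handwheel 'ROWS' [OPENING] [FORCE]. ROWS is JSON, a list of rows, each a list of 4 numbers: the shift along the world's x, y, z in cm, then the turn about the world's z in rad. In form: [[dx, dy, dz, yaw], ...]. A call has 1 to 20 rows; each row shifts and turns the commanded pose from where the row before left it; what a row does not reach is not made up. A row lasts 1/10 s, in which the tool goes at most 50 mm and 8.59 degrees, less where a joint would pass 70% of its speed; a pose out of reach is approached as far as the arm can. A call is refused whole if a number of a shift passes 5 or a number of a turn 0.15, either way. A call with a gripper value outside its range is refused whole. OPENING is the closure, from 0 (fully open) to 1 (shut), set as the call begins (- or left out, the last holds). The fingers move at their own pace and stop on an object; FORCE is the grip in N (left out, the last holds). Time passes only in rows, so rows that do not move let the fingers close. It gives the time, the measured TCP pose, the force and the opening at its end, in the units of the state.
- arm.get_state(): the state, without advancing time (a new reading comes with each control period).
- arm.grab_frame(name): name is "scene" or "side" or "wrist"; returns a dict with "image" (384x512x3 uint8, red, green, blue), "depth" (384x512 float32, m along the optical axis (not along the pixel's ray), 0 where there is no reading), "vfov" (degrees; the focal length in pixels is half the picture's height over the tangent of half this angle, whatever the lens; pixels are square), "cx", "cy" (the principal point, pixels), "rvec" (rotation vector, rad) and "tvec" (3), from world to camera coordinates, as OpenCV has them. Camera axes: x right, y down, z forward; pixel columns grow to the right and rows downward; lengths in m; the calibration is good to about 2 mm. A picture is of the moment at which its call begins.
- arm.job_done(): hands the job in, once; it reports no verdict.
The state is a dict: "t": time; "q": joint angles; "qd": joint speeds; "joint_efforts": joint torques, N m; "eef_pos": TCP position; "ee_rot": TCP orientation; "force": force on the tool from outside, world axes, zero at the start; "moment": the same for the moment, N m; "width": finger opening in m.
Only numpy, scipy, OpenCV 4.12 (cv2) and the standard library are available. Lean on these libraries where they do the work, as an engineer would, in place of code of your own. Each camera call takes 0.05 s, during which the arm holds its last target.

## Task

Get the cut-off jig ready for sawing: put the stop gauge fully home in the jig's gauge slot, slide every slat on the bench lengthwise under the raised clamp bar, one flat in each bay, until its end butts against the gauge, and then screw the round ring nut down clockwise until it goes tight, somewhat under one and a half turns. Finally draw the gauge out again, so that the offcuts cannot jam against it, and stand it fully home in its rack, leaving the slats butted and clamped and the other things on the bench undisturbed.

Things in the scene. Friction and masses are not known exactly. Their poses are not given: they have to be found in the camera images.
- jig: Cut-off clamping jig of plywood and dark hardwood, fixed, placed differently each time. Origin on the bench under the stud; x is the way slats are pushed in, from the open end facing the robot. Bed 250 mm wide (y), from x = -95 to +100 mm, its top 38 mm over the bench. Blocks 40 mm over the bed guide the saw at the ends of the kerf (x = 32, y = +-117 mm). The stud stands to z = 112 mm.
- bay0 (a point): Where the centre of a slat's underside lies when butted in bay 0 (0 to 3 from -y to +y in the jig; x = -10, y = -78 mm there, on the bed); axes as the jig. Any slat may go in any bay. A bay is 29 mm wide between rails 10 mm high that run from x = -32 to +16 mm of the jig, with rounded noses; nearer the open end the bed is bare.
- bay1 (a point): Where the centre of a slat's underside lies when butted in bay 1 (0 to 3 from -y to +y in the jig; x = -10, y = -26 mm there, on the bed); axes as the jig. Any slat may go in any bay. A bay is 29 mm wide between rails 10 mm high that run from x = -32 to +16 mm of the jig, with rounded noses; nearer the open end the bed is bare.
- bay2 (a point): Where the centre of a slat's underside lies when butted in bay 2 (0 to 3 from -y to +y in the jig; x = -10, y = 26 mm there, on the bed); axes as the jig. Any slat may go in any bay. A bay is 29 mm wide between rails 10 mm high that run from x = -32 to +16 mm of the jig, with rounded noses; nearer the open end the bed is bare.
- bay3 (a point): Where the centre of a slat's underside lies when butted in bay 3 (0 to 3 from -y to +y in the jig; x = -10, y = 78 mm there, on the bed); axes as the jig. Any slat may go in any bay. A bay is 29 mm wide between rails 10 mm high that run from x = -32 to +16 mm of the jig, with rounded noses; nearer the open end the bed is bare.
- gauge_slot (a point): Centre of the mouth of the gauge slot in the jig, on the top of the bed; axes as the jig. The slot is 6.6 mm wide along x, 96 mm long along y and 26 mm deep.
- clamp_bar: Dark steel clamp bar across all bays, 34 (x) by 236 (y) by 14 mm, origin at the centre of its underside, above the jig's origin, axes as the jig. It stays level and rides down with the ring nut, 6 mm a turn. At the ring's 0 its underside is 23 mm over the bed, never under 21 mm at a start (slats: 14 mm); when the ring is tight it presses on the slats.
- ring (a joint): Turn of the knurled ring nut in rad, growing as it is screwed down (clockwise from above); the thread has 6 mm pitch. It starts between 0 and 1.5 and goes tight at 9.4 (there it resists more and more). It needs about 0.15 N m to turn, a little more once the bar bears on the slats, and stays where it is left.
- ring_grip (a point): Middle of the ring nut, on the stud's axis; turns with it. The ring is a knurled steel cylinder 48 mm in diameter and 22 mm high (11 mm above and below this point), standing 2 mm clear on top of the clamp bar; the stud sticks out 13 to 22 mm above the ring.
- gauge: Upright polished steel blade 5 mm thick (x), 190 wide (y), 42 high, 0.35 kg. Wooden handle block on top, 14 (x) by 64 (y) mm, from 36 to 76 mm above the origin. Below, a tongue 90 mm wide reaches 24 mm down (its end tapers to 2 mm thick). Origin mid blade at the level of the shoulders, which rest on bed or rack when fully home. Either face may point to the slats. Starts upright in its rack.
- rack: Dark hardwood rack block for the gauge, 75 (x) by 150 (y) by 40 mm high, fixed to the bench but placed differently each time. Origin at the centre of its underside.
- rack_slot (a point): Centre of the mouth of the rack's slot, on the top of the rack, 40 mm over the bench; axes as the rack. The slot is 6.6 mm wide (x), 96 mm long (y), 26 mm deep.
- slat0: Planed wooden slat 160 (x) by 26 (y) by 14 mm (z), 45 g, lying flat on the bench. Origin at the centre of its underside. Ends alike. May be absent (two or three are there).
- slat1: Planed wooden slat 160 (x) by 26 (y) by 14 mm (z), 45 g, lying flat on the bench. Origin at the centre of its underside. Ends alike. May be absent (two or three are there).
- slat2: Planed wooden slat 160 (x) by 26 (y) by 14 mm (z), 45 g, lying flat on the bench. Origin at the centre of its underside. Ends alike. May be absent (two or three are there).
- slat3: Planed wooden slat 160 (x) by 26 (y) by 14 mm (z), 45 g, lying flat on the bench. Origin at the centre of its underside. Ends alike. May be absent (two or three are there).
- screw_jar: Glass jar with a steel lid, 64 mm across, 85 mm high, origin under its centre; to be left alone.
- screw_box: Cardboard box of screws 75 by 55 by 45 mm, origin under its centre; to be left alone.
- tape_measure: Grey tape measure 70 by 36 by 60 mm standing on its edge, origin under its centre; to be left alone.
- mug: Blue mug 80 mm across, 95 mm high, origin under its centre; to be left alone.
- try_square: Small try square lying flat (stock 110 mm, blade 150 mm), origin under the stock; to be left alone.
Not all that is in view belongs to the job. Leave any black or red look-alike of the slat2 alone.

How it is judged:
By the outcome, as a careful person would: the job done as asked, in the order asked, and still so for the second after the job is handed in, with the robot touching nothing.
Of slat0, slat1, slat2, slat3 only 2 to 3 are there at a start; the rules pass over those that are not, and their reading is None.
At some moment in a run one of slat0, slat1, slat2, slat3 may be knocked a few centimetres aside while the robot is not near it.
Once in a run the grip may slacken for a moment while it holds something.
It also fails if it takes over 210 s, if anything falls off the work surface, if the arm or the gripper's body presses on something with over 40 N, if the wrist force passes 120 N, or if a joint passes its speed limit or range.

## Working session

There is one attempt and no reset: what is moved stays moved. The work goes in short steps, Python scripts to look and compute and a shell command to move; the robot and the scene stay as the last step left them, time stands still between calls to the robot, and variables do not carry over. Pictures are saved under pics/ and viewed, and the job is handed in when it is done.

```bash
ls; mkdir -p pics
cat > h.py <<'E'
import numpy as np, cv2
from station import arm
def grab(name):
    f=arm.grab_frame(name); return f
def save(f,fn): cv2.imwrite('pics/'+fn,cv2.cvtColor(f['image'],cv2.COLOR_RGB2BGR))
def K(f):
    fl=f['image'].shape[0]/2/np.tan(np.radians(f['vfov'])/2)
    return np.array([[fl,0,f['cx']],[0,fl,f['cy']],[0,0,1.]])
def pose(f):
    R,_=cv2.Rodrigues(np.array(f['rvec'],float)); return R,np.array(f['tvec'],float).reshape(3)
def ray(f,px,z):
    R,t=pose(f); px=np.atleast_2d(np.array(px,float))
    d=np.c_[px,np.ones(len(px))]@np.linalg.inv(K(f)).T@R
    c=-R.T@t
    return c+d*((z-c[2])/d[:,2])[:,None]
def proj(f,P):
    R,t=pose(f); p=(np.atleast_2d(P)@R.T+t)@K(f).T; return p[:,:2]/p[:,2:]
def cloud(f):
    R,t=pose(f); d=f['depth']; v,u=np.indices(d.shape)
    p=np.stack([u,v,np.ones_like(u)],-1)@np.linalg.inv(K(f)).T*d[...,None]
    w=(p-t)@R; w[d==0]=np.nan; return w
E
python3 - <<'E'
from h import *
s=arm.get_state(); print(s)
for n in ['scene','side','wrist']:
    f=grab(n); save(f,n+'0.png'); R,t=pose(f); print(n,f['vfov'],f['cx'],f['cy'],-R.T@t,R[2])
    np.savez('pics/'+n+'0.npz',**f)
E
```

```text
pics
{'t': 0.0, 'q': array([ 2.88084234e-01,  3.59391602e-01,  1.10556081e-02, -3.12463388e-04,
       -1.22408522e+00, -2.88080873e-01]), 'qd': array([ 1.62878640e-03,  1.75309325e-03,  5.13834456e-04, -2.56561504e-04,
       -1.58374913e-06, -7.83767853e-04]), 'joint_efforts': array([-8.00930356e-04, -5.82726967e+01,  2.93058443e+01,  6.99745238e+00,
        6.93249181e-03, -2.06530804e-04]), 'eef_pos': array([ 6.74811299e-01, -1.73072008e-05,  4.03724763e-01]), 'ee_rot': array([ 3.13995126e+00, -1.80062013e-04, -1.57089923e+00]), 'force': array([-0.10846721, -0.26091175, -0.44625848]), 'moment': array([0.02552894, 0.00460104, 0.0591153 ]), 'width': 0.08737627537045599}
scene 50.370589118554186 259.66081275178846 192.05690198390337 [1.31122766 0.26633116 0.94391676] [-0.68920543 -0.13853071 -0.71119977]
side 49.90841838372829 255.74297316465123 195.18887252031845 [ 0.01509533 -0.91592394  0.72918238] [ 0.34152888  0.78667454 -0.51429679]
wrist 69.49349966123592 258.9747585145247 192.93377098814523 [ 0.67530111 -0.07444694  0.38391097] [-0.00143926  0.27643001 -0.96103297]
```

View pics/scene0.png

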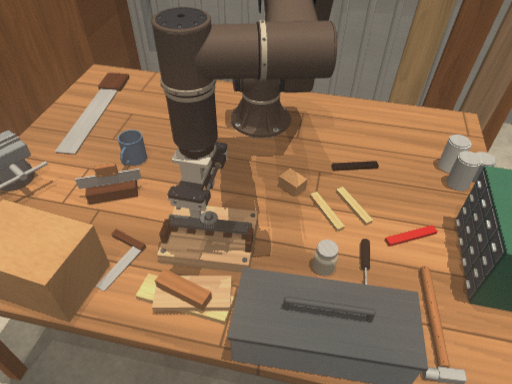

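View pics/side0.png

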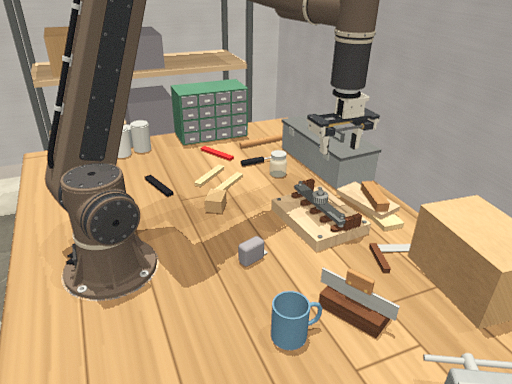

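View pics/wrist0.png

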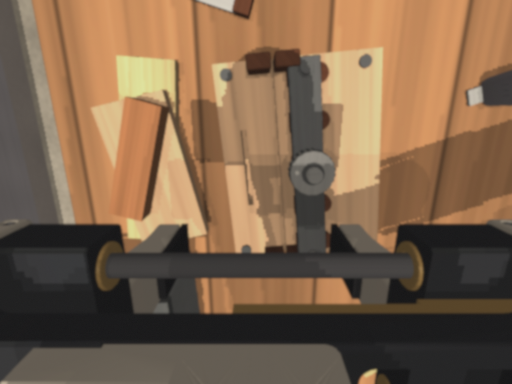

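The scene view shows two pale slats at about (327,211) and (354,205). The black one (355,166) and the red one (411,236) are look-alikes. The rack with the gauge is at (112,187) and the jig at (208,235). I'll take close crops next.

Run:
```python
import cv2
a=cv2.imread('pics/scene0.png'); b=cv2.imread('pics/side0.png')
cv2.imwrite('pics/c1.png',cv2.resize(a[140:290,140:400],None,fx=3,fy=3,interpolation=cv2.INTER_CUBIC))
cv2.imwrite('pics/c2.png',cv2.resize(b[140:350,180:420],None,fx=2.8,fy=2.8,interpolation=cv2.INTER_CUBIC))
cv2.imwrite('pics/c3.png',cv2.resize(a[110:220,50:230],None,fx=4,fy=4,interpolation=cv2.INTER_CUBIC))
```

```text
(no output)
```

View pics/c1.png

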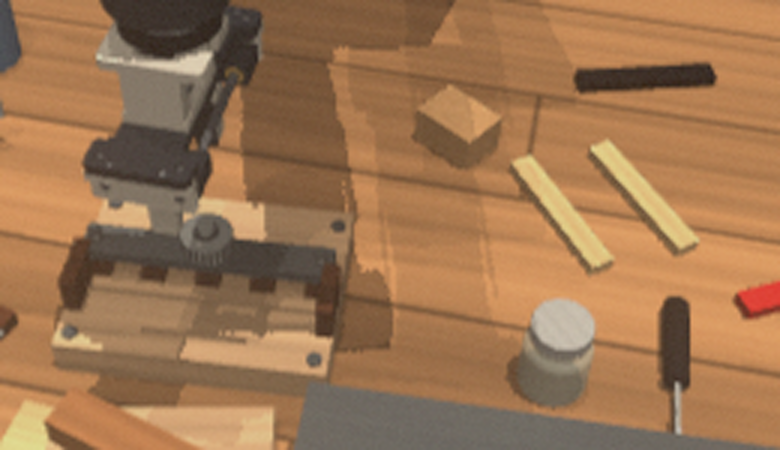

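View pics/c2.png

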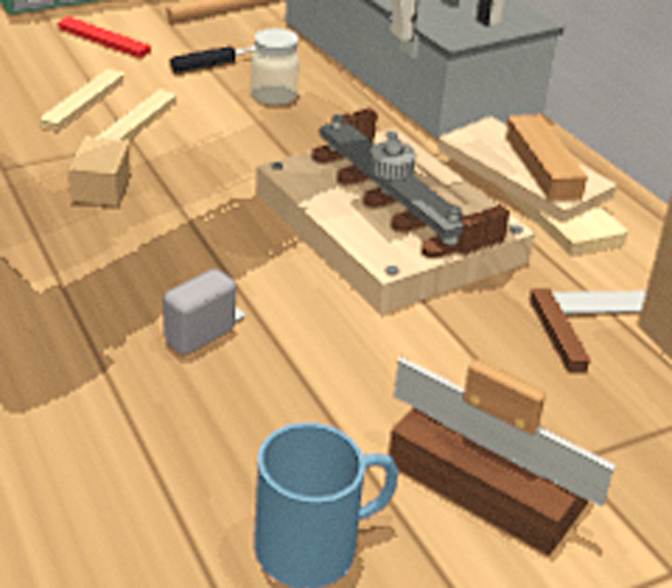

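View pics/c3.png

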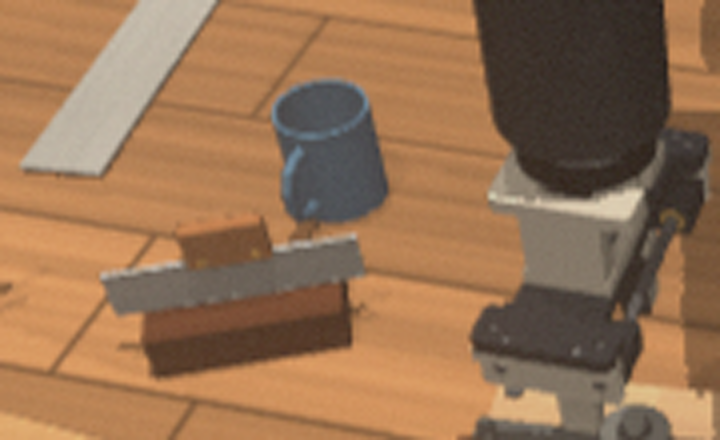

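The crops show two pale slats, the box, the jar, the jig at about (208,235) in the scene view, and the gauge upright in its rack with its handle on top. Now I'll measure them.

```bash
cat >> h.py <<'E'
def load(n): 
    d=np.load('pics/'+n+'.npz'); return {k:d[k] for k in d.files}
def rect(P):
    (c,(w,h),a)=cv2.minAreaRect((P[:,:2]*1000).astype(np.float32)); return np.round(c,1),np.round((w,h),1),round(a,2)
E
python3 - <<'E'
from h import *
# top-down maps from depth
for n in ['scene0','side0','wrist0']:
    f=load(n); w=cloud(f); x,y,z=w[...,0],w[...,1],w[...,2]
    m=(x>.3)&(x<1.0)&(y>-.5)&(y<.45)&(z>-.02)&(z<.2)
    im=np.zeros((700,950),np.uint8)
    r=((1.0-x[m])*1000).astype(int).clip(0,699); c=((.45-y[m])*1000).astype(int).clip(0,949)
    im[r,c]=(z[m]*1000*2+40).clip(1,255)
    im=cv2.dilate(im,np.ones((3,3)))
    cv2.imwrite('pics/map_'+n+'.png',cv2.resize(im,(760,560)))
E
```

```text
(no output)
```

View pics/map_scene0.png

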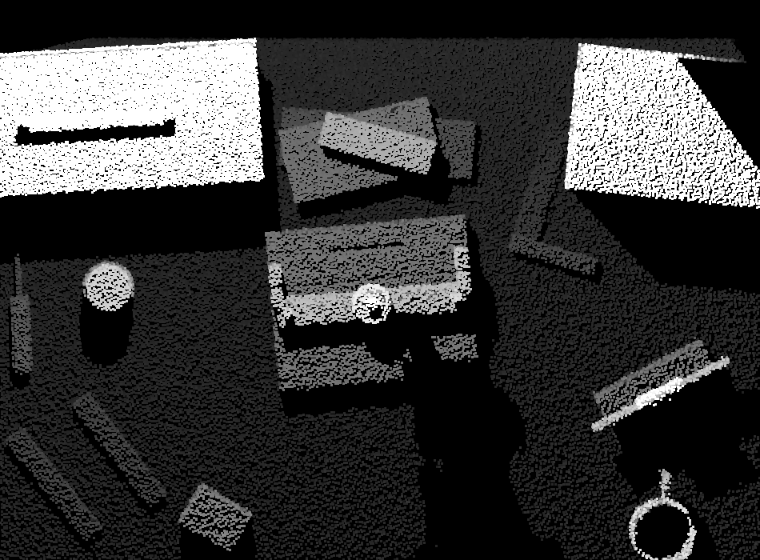

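View pics/map_side0.png

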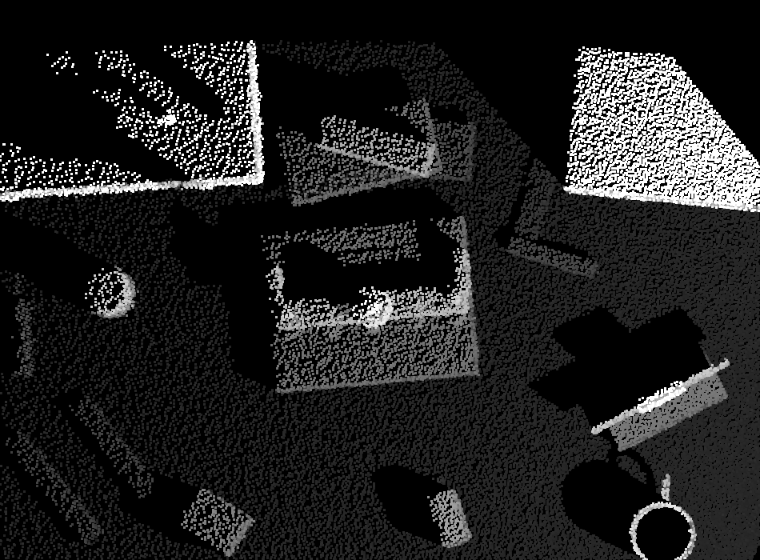

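The maps show the jig slightly rotated with its gauge slot visible at about (367,244), the rack with the gauge at (660,390), and slats at (120,450) and (53,487). No other slat-like item shows in the unshadowed area. Now precise poses.

Run:
```python
from h import *
C={n:cloud(load(n)).reshape(-1,3) for n in ['scene0','side0','wrist0']}
def sel(P,x0,x1,y0,y1,z0,z1): return P[(P[:,0]>x0)&(P[:,0]<x1)&(P[:,1]>y0)&(P[:,1]<y1)&(P[:,2]>z0)&(P[:,2]<z1)]
for n,P in C.items():
    print(n)
    # table noise
    b=sel(P,.45,.5,0.1,.2,-.02,.02); print(' table z',b[:,2].mean() if len(b) else None,b[:,2].std() if len(b) else None)
    j=sel(P,.5,.75,-.16,.13,.033,.043); print(' bed',rect(j),np.median(j[:,2]))
    bar=sel(P,.55,.7,-.16,.13,.068,.08); print(' bar',rect(bar) if len(bar)>5 else None, np.median(bar[:,2]) if len(bar) else None)
    r=sel(P,.55,.7,-.08,.04,.088,.104); print(' ring', rect(r) if len(r)>5 else None, np.percentile(r[:,2],[50,90,99]) if len(r)>5 else None)
    st=sel(P,.55,.7,-.08,.04,.106,.12); print(' stud', rect(st) if len(st)>5 else None, len(st))
    for nm,y0,y1,x0,x1 in [('sA',.24,.38,.36,.52),('sB',.32,.46,.3,.48)]:
        s=sel(P,x0,x1,y0,y1,.009,.018); print(nm,len(s),rect(s) if len(s)>5 else None)
    g=sel(P,.4,.6,-.47,-.27,.046,.079); print(' blade',rect(g) if len(g)>5 else None)
    g=sel(P,.4,.6,-.47,-.27,.105,.125); print(' handle',rect(g) if len(g)>5 else None, g[:,2].max() if len(g) else None)
    g=sel(P,.4,.6,-.47,-.27,.034,.045); print(' rack',rect(g) if len(g)>5 else None)
```

```text
scene0
 table z -0.000493778154279964 0.0017685287871286202
 bed (array([638.2, -13.7]), array([237. , 250.2]), 4.98) 0.037801644265265784
 bar (array([640.6, -13. ]), array([ 80.1, 249.9]), 4.99) 0.07470021164677279
 ring (array([619.8, -14.1]), array([47.8, 46.2]), 1.05) [0.09787891 0.10052022 0.10196025]
 stud (array([619.7, -15.8]), array([13.3, 14. ]), 19.42) 27
sA 438 (array([410.7, 336.6]), array([160.9, 118.2]), 37.43)
sB 385 (array([421.1, 349.6]), array([160.2, 114.4]), 38.16)
 blade (array([ 500.6, -385. ]), array([116.1, 170.3]), 54.55)
 handle (array([ 506. , -375.9]), array([20.3, 62.4]), 30.62) 0.11904942088761643
 rack (array([ 506.2, -375.1]), array([132.3, 167.6]), 54.93)
side0
 table z -0.0007285918239286408 0.0013526264335508445
 bed (array([637.7, -11.9]), array([235.4, 256.5]), 5.21) 0.0372633289887662
 bar (array([635.8, -12.4]), array([ 84.1, 252.3]), 5.61) 0.07374680065644737
 ring (array([614.4, -16. ]), array([46.9, 45.2]), 60.54) [0.09746723 0.09958796 0.10328889]
 stud (array([615.7, -14. ]), array([23.2, 12.1]), 59.6) 18
sA 199 (array([437.3, 330.2]), array([138. , 123.3]), 11.78)
sB 204 (array([400. , 380.2]), array([157.4, 120.9]), 0.53)
 blade (array([ 500.2, -382.2]), array([113.4, 166.2]), 57.89)
 handle (array([ 503.4, -376.2]), array([18.2, 63.1]), 25.21) 0.11833018733015409
 rack (array([ 462.1, -397.1]), array([ 98.5, 189.8]), 28.0)
wrist0
 table z 5.8927910953911046e-05 0.0006941921619515887
 bed (array([640.5, -12.6]), array([234.3, 249.8]), 5.01) 0.0379387070319329
 bar (array([641.2, -21.8]), array([ 76.9, 230.4]), 5.33) 0.07466310252967646
 ring (array([619.5, -14.7]), array([47.9, 47.9]), 89.66) [0.09853479 0.09957832 0.10064867]
 stud (array([619.2, -14.2]), array([15.6, 15.9]), 84.9) 203
sA 50 (array([485.9, 351.7]), array([21.9, 10.3]), 19.61)
sB 7 (array([478.4, 347.4]), array([7. , 2.4]), 85.16)
 blade None
 handle None None
 rack None
```

Jig origin is about (619.5, -14.5) mm with yaw about 5°. I'll move over the rack for a close look.

```bash
python3 -m handwheel '[[-1.7,-3.7,0,0.047],[-1.7,-3.7,0,0.047],[-1.7,-3.7,0,0.047],[-1.7,-3.7,0,0.047],[-1.7,-3.7,0,0.047],[-1.7,-3.7,0,0.047],[-1.7,-3.7,0,0.047],[-1.7,-3.7,0,0.047],[-1.7,-3.7,0,0.047],[-1.7,-3.7,0,0.047],[0,0,0,0],[0,0,0,0]]' 0 20
python3 - <<'E'
from h import *
s=arm.get_state(); print(s['q'],s['eef_pos'],s['ee_rot'])
for n in ['wrist','scene']:
    f=grab(n); save(f,n+'1.png'); np.savez('pics/'+n+'1.npz',**f)
E
```

```text
t: 1.35
eef_pos: [0.5043, -0.3709, 0.4042]
ee_rot: [3.141, 0.001, -1.103]
force: [-0.2, 0.4, -1.1]
width: 0.088
[-3.22863858e-01  2.79415078e-01 -1.02706747e-01 -1.91525865e-04
 -1.18942347e+00  7.90354775e-01] [ 0.5042826  -0.37093088  0.40422122] [ 3.14119196e+00  6.57258817e-04 -1.10337689e+00]
```

View pics/wrist1.png

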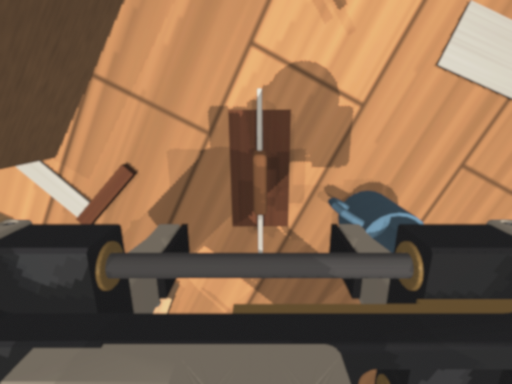

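View pics/scene1.png

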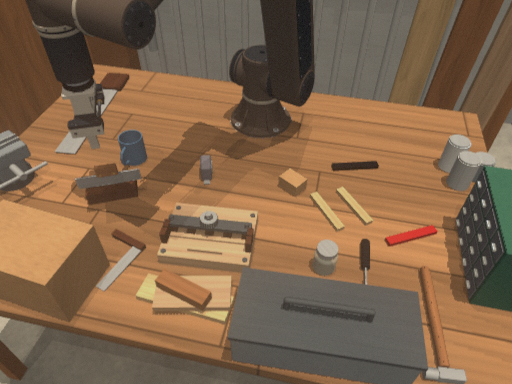

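The scene view is now clear of the arm. It shows exactly two pale slats, (327,211) and (354,205), and the tape measure at (207,168). The wrist view shows the gauge blade running along column 260 and the handle at (260,180).

Run:
```python
from h import *
f=load('wrist1'); w=cloud(f); im=f['image'].astype(int)
P=w.reshape(-1,3)
def s3(P,z0,z1): 
    return P[(np.hypot(P[:,0]-.505,P[:,1]+.376)<.12)&(P[:,2]>z0)&(P[:,2]<z1)]
h=s3(P,.110,.122); print('handle',rect(h),len(h),np.median(h[:,2]))
r=s3(P,.036,.044); print('rack',rect(r),len(r))
b=s3(P,.072,.088); c=b[:,:2].mean(0); u,S,vt=np.linalg.svd(b[:,:2]-c); print('blade',rect(b),np.degrees(np.arctan2(vt[0][1],vt[0][0])),b[:,2].max())
# color blade line
V=f['image'].max(-1).astype(int); sat=V-f['image'].min(-1)
rows=[]
for y in list(range(92,150))+list(range(216,222)):
    xs=[x for x in range(250,272) if sat[y,x]<30 and V[y,x]>120]
    if xs: rows.append((np.mean(xs),y,len(xs)))
rows=np.array(rows); q=ray(f,rows[:,:2],.082)
c=q[:,:2].mean(0);_,_,vt=np.linalg.svd(q[:,:2]-c);print(c,np.degrees(np.arctan2(vt[0][1],vt[0][0])),rows[[0,-1]])
n=np.array([-vt[0][1],vt[0][0]]);print('normal ang',np.degrees(np.arctan2(n[1],n[0])))
print('offset handle pt along n', )
```

```text
handle (array([ 506.6, -375.9]), array([13.6, 63.2]), 26.66) 841 0.11546448143326196
rack (array([ 479.1, -389.1]), array([137. , 149.7]), 27.1) 5809
blade (array([ 461.9, -402.7]), array([116., 185.]), 29.38) 143.20861777678095 0.08784325526036495
[ 0.5300902 -0.4212179] 117.3583387549322 [[259.  92.   3.]
 [260. 221.   5.]]
normal ang -152.6416612450678
offset handle pt along n
```

```bash
python3 -m handwheel '[[0.23,-0.5,0,0.003],[0,0,-3,0],[0,0,-3,0],[0,0,-3,0],[0,0,-3,0],[0,0,-1.7,0],[0,0,-1,0],[0,0,0,0],[0,0,0,0]]' 0.5 40
python3 -m handwheel '[[0,0,0,0],[0,0,0,0],[0,0,0,0],[0,0,0,0],[0,0,0,0],[0,0,0,0]]' 1 40
python3 - <<'E'
from h import *
s=arm.get_state(); print(s['eef_pos'],s['ee_rot'],s['force'],s['moment'],s['width'])
f=grab('wrist'); save(f,'wrist2.png')
E
```

```text
t: 2.35
eef_pos: [0.508, -0.3749, 0.2584]
ee_rot: [-3.141, -0.001, -1.097]
force: [0.3, -0.5, 1.5]
width: 0.044
t: 2.95
eef_pos: [0.5069, -0.3753, 0.258]
ee_rot: [3.141, 0.0, -1.098]
force: [-3.8, -1.5, 3.1]
width: 0.0137
[ 0.50688526 -0.37526476  0.25795008] [ 3.14074494e+00  1.04612900e-04 -1.09772718e+00] [-3.83859799 -1.53773214  3.10232429] [-0.67538331  1.41973184  0.04627193] 0.013739840305860774
```

View pics/wrist2.png

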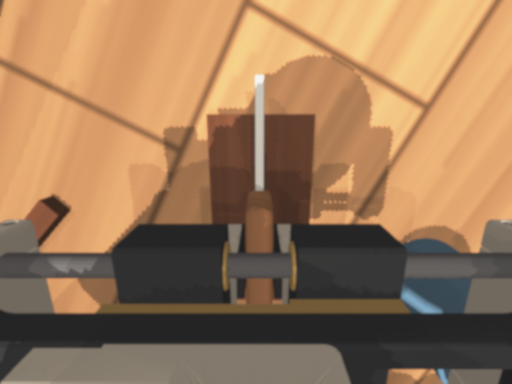

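```bash
python3 -m handwheel '[[0,0,1,0],[0,0,2,0],[0,0,3,0],[0,0,3,0],[0,0,3,0],[0,0,0,0],[0,0,0,0]]' 1 40
python3 - <<'E'
from h import *
th=np.radians(5.0); c,s_=np.cos(th),np.sin(th); O=np.array([.6195,-.0145])
def tojig(P): d=P[...,:2]-O; return np.stack([d[...,0]*c+d[...,1]*s_, -d[...,0]*s_+d[...,1]*c],-1)*1000
for n in ['wrist0','scene1','scene0']:
    f=load(n); w=cloud(f); j=tojig(w); 
    m=(abs(j[...,0]-70)<22)&(abs(j[...,1])<80)&(w[...,2]<.034)&(w[...,2]>0.0)
    print(n,m.sum()); 
    if m.sum(): print(np.percentile(j[m],[2,50,98],axis=0), np.percentile(w[m][:,2],[5,50,95]))
    # bed extents by pixel: corner refine
    m=(abs(w[...,2]-.038)<.004)&(abs(j[...,0]-30)<140)&(abs(j[...,1])<150)
    p=j[m]; 
    for k in (-60,0,60): 
        q=p[abs(p[:,1]-k)<8]; print('  y',k,'x range',np.percentile(q[:,0],[.3,99.7]))
    for k in (-70,50,85):
        q=p[abs(p[:,0]-k)<6]; print('  x',k,'y range',np.percentile(q[:,1],[.3,99.7]) if len(q) else None)
    # rectified picture of the bed plane
    g=np.stack(np.meshgrid(np.arange(110,-110,-.5),np.arange(130,-130,-.5),indexing='ij'),-1)
    W=np.zeros(g.shape[:2]+(3,)); W[...,0]=O[0]+(g[...,0]*c-g[...,1]*s_)/1000; W[...,1]=O[1]+(g[...,0]*s_+g[...,1]*c)/1000; W[...,2]=.038
    uv=proj(f,W.reshape(-1,3)).reshape(W.shape[:2]+(2,)).astype(np.float32)
    cv2.imwrite('pics/rect_'+n+'.png',cv2.cvtColor(cv2.remap(f['image'],uv[...,0],uv[...,1],cv2.INTER_LINEAR),cv2.COLOR_RGB2BGR))
E
```

```text
t: 3.7
eef_pos: [0.5073, -0.3746, 0.378]
ee_rot: [-3.14, -0.0, -1.098]
force: [0.5, -0.3, -4.1]
width: 0.0138
wrist0 370
[[ 69.70796089 -44.37333381]
 [ 73.06673918   1.22705401]
 [ 75.13532147  48.63936436]] [0.01081315 0.01228089 0.03018389]
  y -60 x range [-94.83606757 166.86400849]
  y 0 x range [-94.6492242  169.47282811]
  y 60 x range [-94.8736267  169.27168993]
  x -70 y range [-124.31707408   90.82802721]
  x 50 y range [-108.20482081  110.12625973]
  x 85 y range [-123.69169699  114.26895964]
scene1 53
[[ 61.98065581 -47.15693021]
 [ 66.81175755   3.01398732]
 [ 87.05039408  74.49435832]] [0.02666861 0.03079863 0.03366957]
  y -60 x range [-95.14239574  99.94724276]
  y 0 x range [-96.18517931 169.01488816]
  y 60 x range [-97.36889015 169.46957915]
  x -70 y range [-124.76667425  122.63731691]
  x 50 y range [-110.29347153  109.86217715]
  x 85 y range [-124.12480724  124.30477261]
scene0 59
[[ 50.85673368 -59.15632643]
 [ 67.11311178  -3.0288552 ]
 [ 86.88876464  48.33896757]] [0.02737858 0.03190621 0.03387668]
  y -60 x range [ 6.89711009 99.26147712]
  y 0 x range [-96.16560493 169.43663801]
  y 60 x range [-94.52583424 169.80255352]
  x -70 y range [-123.82352958  122.94228179]
  x 50 y range [-111.50633346  106.89387373]
  x 85 y range [-124.18586716  122.7550776 ]
```

View pics/rect_wrist0.png

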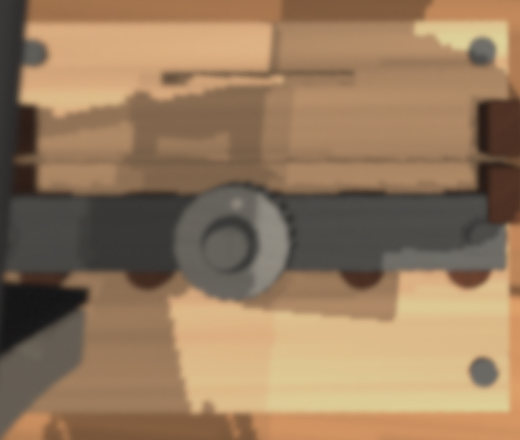

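View pics/rect_scene1.png

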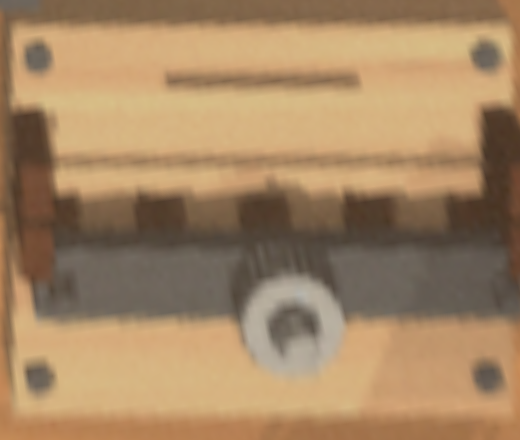

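The rectified views put the slot at jig x ≈ 71–73, y ≈ 0. I'll carry the gauge to a standoff beside the slot for a closer look.

```bash
python3 -m handwheel '[[1.1,4.12,0,-0.0386],[1.1,4.12,0,-0.0386],[1.1,4.12,0,-0.0386],[1.1,4.12,0,-0.0386],[1.1,4.12,0,-0.0386],[1.1,4.12,0,-0.0386],[1.1,4.12,0,-0.0386],[1.1,4.12,0,-0.0386],[1.1,4.12,0,-0.0386],[1.1,4.12,0,-0.0386],[0,0,0,0],[0,0,0,0],[0,0,0,0]]' 1 40
python3 - <<'E'
from h import *
s=arm.get_state(); print(s['eef_pos'],s['ee_rot'],s['width'])
f=grab('wrist'); save(f,'wrist3.png'); np.savez('pics/wrist3.npz',**f)
f=grab('scene'); save(f,'scene3.png'); np.savez('pics/scene3.npz',**f)
E
```

```text
t: 5.0
eef_pos: [0.6168, 0.0367, 0.3763]
ee_rot: [3.139, -0.0, -1.484]
force: [0.3, -0.5, -3.8]
width: 0.0137
[0.61681329 0.03668863 0.37631528] [ 3.13911756e+00 -3.23418484e-04 -1.48376123e+00] 0.013703134283292845
```

View pics/wrist3.png

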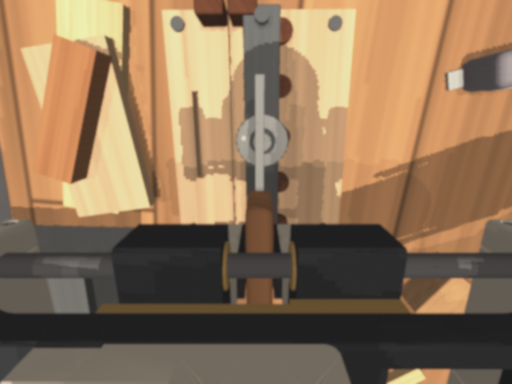

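The wrist view shows the slot clearly, from about (196,93) to (200,178). The ring is at (262,141) and the gauge blade sits at column 260.

Run:
```python
from h import *
f=load('wrist3'); im=f['image']
a=cv2.cvtColor(im[0:215,150:370],cv2.COLOR_RGB2BGR); cv2.imwrite('pics/c4.png',cv2.resize(a,None,fx=3.5,fy=2.75,interpolation=cv2.INTER_CUBIC))
g=cv2.cvtColor(im,cv2.COLOR_RGB2GRAY).astype(float)
pts=[]
for y in range(96,176,2):
    r=255-g[y,188:208]; 
    r=r-np.median(r); r[r<12]=0
    if r.sum()>0: 
        pts.append((188+(r*np.arange(20)).sum()/r.sum(),y,(r>0).sum()))
pts=np.array(pts); 
q=ray(f,pts[:,:2],.038); c=np.median(q,0); l=cv2.fitLine((q[:,:2]*1000).astype(np.float32),cv2.DIST_HUBER,0,.01,.01).ravel(); print('slot line dir',np.degrees(np.arctan2(l[1],l[0])),l[2:])
print(pts[::5])
w=cloud(f); P=w.reshape(-1,3)
m=(abs(w[...,2]-.038)<.003)
m=m&(w[...,0]<.73)&(w[...,1]<.1)
ys,xs=np.nonzero(m); print(rect(w[m]))
# edges of bed in image: right edge (open end)  and left edge
for y in (25,60,100,140,180): 
    row=np.nonzero(m[y])[0]; print(y,row.min() if len(row) else None,row.max() if len(row) else None, ray(f,[[row.min()-.5,y],[row.max()+.5,y]],.038)[:,:2].round(4).tolist())
# ring top circle
gg=(abs(w[...,2]-.099)<.004)&(np.hypot(w[...,0]-.619,w[...,1]+.014)<.035); print('ring',rect(w[gg]),np.median(w[gg][:,2]))
st=(abs(w[...,2]-.112)<.004)&(np.hypot(w[...,0]-.619,w[...,1]+.014)<.02); print('stud',rect(w[st]))
```

```text
slot line dir -84.831406 [691.0894    -8.810693]
[[194.33060556  96.           8.        ]
 [194.82978723 106.           8.        ]
 [195.23712949 116.           7.        ]
 [196.0508744  126.           7.        ]
 [196.72939347 136.           7.        ]
 [197.22047244 146.           7.        ]
 [198.01610306 156.           7.        ]
 [198.92041522 166.           7.        ]]
(array([541.8, -29.8]), array([357.6, 232.8]), 5.12)
25 163 353 [[0.7284, -0.1151], [0.5345, -0.1322]]
60 166 485 [[0.7256, -0.0827], [0.3899, -0.1122]]
100 169 347 [[0.7225, -0.0429], [0.5279, -0.06]]
140 173 344 [[0.7181, -0.0001], [0.5237, -0.0171]]
180 176 341 [[0.7145, 0.0463], [0.5192, 0.0293]]
ring (array([619.2, -14.5]), array([48.2, 47.3]), 5.37) 0.09856018173858286
stud (array([618.9, -14.1]), array([15. , 14.7]), 4.64)
```

View pics/c4.png

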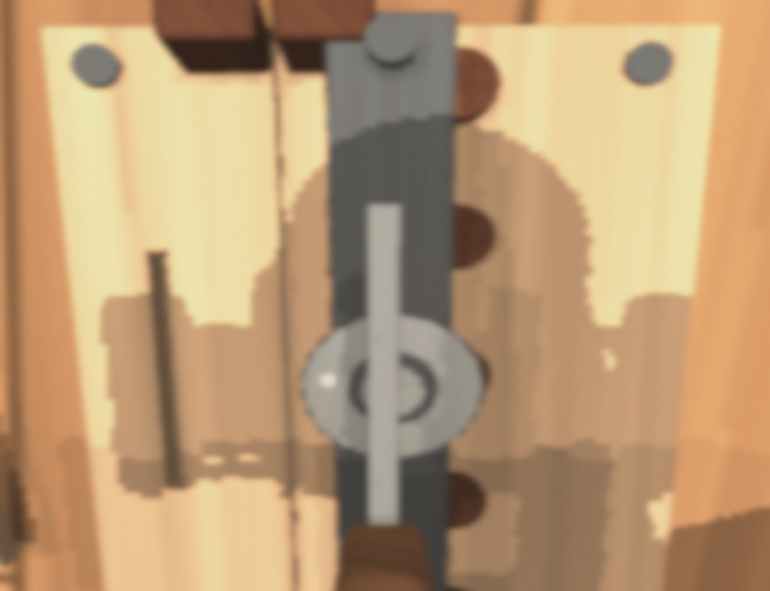

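Run:
```python
from h import *
f=load('wrist3')
print('slot ends',ray(f,[[195,91.6],[199,177]],.038)[:,:2].round(4).tolist())
V=f['image'].max(-1).astype(int); sat=V-f['image'].min(-1)
g=cv2.cvtColor(f['image'],cv2.COLOR_RGB2GRAY).astype(float)
pts=[]
for y in range(78,112,2):
    r=g[y,248:272]-np.median(g[y,248:272]); m=r>25
    pts.append((248+np.nonzero(m)[0].mean(),y,m.sum()))
pts=np.array(pts); print(pts[::4])
q=ray(f,pts[:,:2],.376-.218+.042)
l=np.polyfit(q[:,1],q[:,0],1); print(q[0],q[-1],'angle',np.degrees(np.arctan2(1,l[0])),'x at TCP y .0367',np.polyval(l,.0367))
w=cloud(f); P=w[(w[...,2]>.15)&(w[...,2]<.24)&(abs(w[...,1]+.03)<.06)]; print(P.mean(0),rect(P), np.percentile(P[:,2],[5,50,95]))
```

```text
slot ends [[0.6939, -0.0541], [0.687, 0.0403]]
[[259.5  78.   10. ]
 [259.5  86.   10. ]
 [259.5  94.   10. ]
 [259.5 102.   10. ]
 [259.5 110.   10. ]]
[ 0.62465409 -0.05532764  0.2       ] [ 0.62324204 -0.03928746  0.2       ] angle 95.03089010324346 x at TCP y .0367 0.6165527141781953
[0.61989846 0.00441255 0.21830999] (array([614.3, -12.4]), array([87.6, 35.6]), 84.22) [0.19974717 0.21999791 0.23474218]
```

```bash
python3 -m handwheel '[[3.7,-2.2,0,0.0015],[3.72,-2.2,0,0.0015],[0,0,-3,0],[0,0,-3,0],[0,0,-2,0],[0,0,-1,0],[0,0,0,0],[0,0,0,0],[0,0,0,0]]' 1 40
python3 - <<'E'
from h import *
s=arm.get_state(); print(s['eef_pos'],s['ee_rot'],s['width'],s['force'])
f=grab('side'); save(f,'side4.png'); cv2.imwrite('pics/side4c.png',cv2.resize(cv2.imread('pics/side4.png')[130:260,250:430],None,fx=4,fy=4,interpolation=cv2.INTER_CUBIC))
f=grab('scene'); save(f,'scene4.png'); cv2.imwrite('pics/scene4c.png',cv2.resize(cv2.imread('pics/scene4.png')[150:290,130:300],None,fx=4,fy=4,interpolation=cv2.INTER_CUBIC))
E
```

```text
t: 6.0
eef_pos: [0.692, -0.0071, 0.2895]
ee_rot: [-3.139, 0.0, -1.481]
force: [-0.3, -0.5, -3.6]
width: 0.0137
[ 0.69198897 -0.00705891  0.28945526] [-3.13887540e+00  1.10148792e-04 -1.48067510e+00] 0.013734241349620112 [-0.308955   -0.5148306  -3.58265173]
```

View pics/scene4c.png

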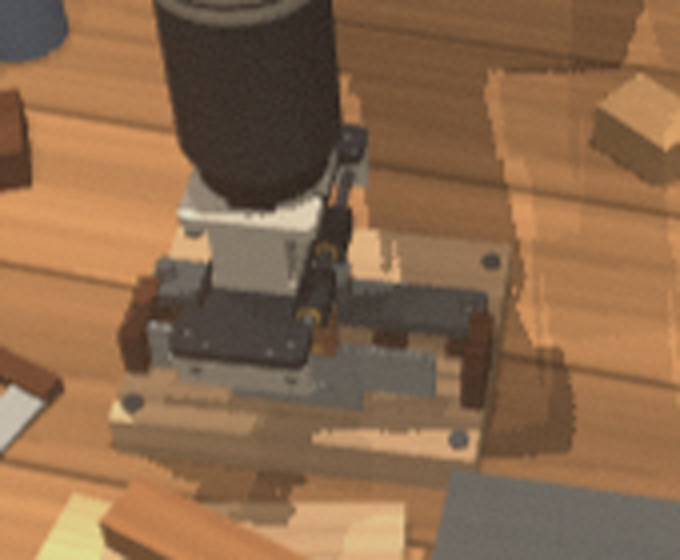

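View pics/side4c.png

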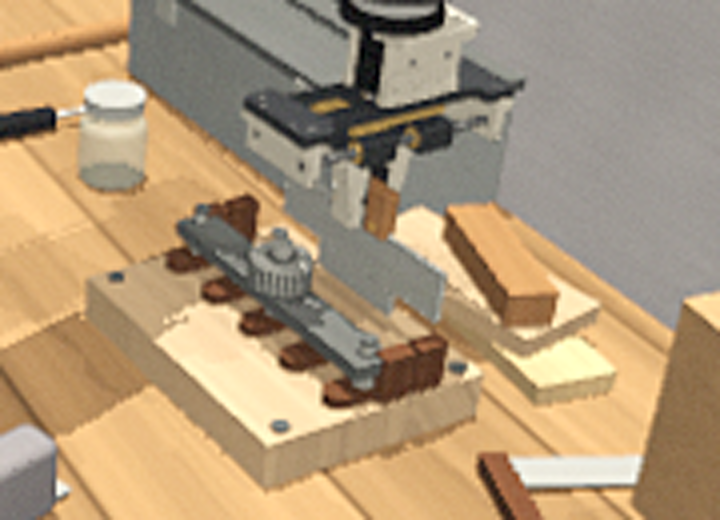

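The gauge hangs upright above the slot. I'll let it settle and correct x.

```bash
python3 -m handwheel '[[-0.08,0,0,0],[0,0,0,0],[0,0,0,0]]' 
python3 -m handwheel '[[0,0,-0.5,0],[0,0,-0.4,0],[0,0,-0.4,0],[0,0,0,0]]'
```

```text
t: 6.4
eef_pos: [0.6906, -0.0069, 0.2879]
ee_rot: [-3.141, 0.0, -1.481]
force: [0.8, -0.2, -3.3]
width: 0.0137
t: 6.8
eef_pos: [0.6904, -0.0071, 0.2735]
ee_rot: [3.14, -0.0, -1.481]
force: [1.0, -0.2, -3.3]
width: 0.014
```

```bash
python3 -m handwheel '[[0.05,0,-0.4,0],[0,0,-0.4,0],[0,0,-0.4,0],[0,0,0,0]]' 
python3 -m handwheel '[[0,0,-0.3,0],[0,0,-0.2,0],[0,0,-0.1,0],[0,0,0,0],[0,0,0,0]]'
```

```text
t: 7.2
eef_pos: [0.6909, -0.0071, 0.2617]
ee_rot: [3.14, -0.0, -1.481]
force: [-2.1, 0.4, -4.4]
width: 0.0135
t: 7.7
eef_pos: [0.6909, -0.0071, 0.2563]
ee_rot: [3.141, -0.0, -1.481]
force: [-2.8, -0.4, -5.3]
width: 0.0138
```

```bash
python3 -m handwheel '[[0,0,-0.15,0],[0,0,-0.15,0],[0,0,-0.1,0],[0,0,0,0],[0,0,0,0]]'
```

```text
t: 8.2
eef_pos: [0.6907, -0.0071, 0.2559]
ee_rot: [-3.141, -0.001, -1.48]
force: [-12.7, 0.7, 16.4]
width: 0.0138
```

Seated: z stops at 0.256 with 16 N upward. I'll release and retreat.

```bash
python3 -m handwheel '[[0,0,0.3,0],[0,0,0,0],[0,0,0,0],[0,0,0,0],[0,0,2,0],[0,0,4,0],[0,0,4,0],[-2,4,4,0],[-2,4,0,0],[-2,4,0,0],[-2,4,0,0],[0,0,0,0],[0,0,0,0]]' 0.6
python3 - <<'E'
from h import *
s=arm.get_state(); print(s['eef_pos'],s['ee_rot'],s['q'])
for n in ['wrist','scene','side']:
    f=grab(n); save(f,n+'5.png'); np.savez('pics/'+n+'5.npz',**f)
f=load('scene5');w=cloud(f); 
c=(w[...,2]>.05)&(w[...,2]<.13)&(np.hypot(w[...,0]-.691,w[...,1]+.007)<.11)&(w[...,0]>.66)
P=w[c]; print('gauge', rect(P), 'top',np.percentile(P[:,2],[50,95,99]))
h=P[P[:,2]>.106]; print('handle',rect(h),np.median(h[:,2]))
E
```

```text
t: 9.5
eef_pos: [0.6143, 0.1475, 0.3892]
ee_rot: [-3.141, 0.0, -1.478]
force: [0.2, -0.3, -0.9]
width: 0.0347
[0.61427603 0.14751793 0.38915627] [-3.14099148e+00  1.05259955e-04 -1.47838189e+00] [ 5.44216298e-01  2.97965742e-01 -1.12106166e-01  1.82978893e-04
 -1.16013762e+00 -4.51874887e-01]
gauge (array([734.7,   7.7]), array([113. , 206.6]), 10.5) top [0.07648388 0.11380718 0.11600601]
handle (array([692.5,  -7.5]), array([15.5, 63.5]), 5.99) 0.11275026419778378
```

View pics/wrist5.png

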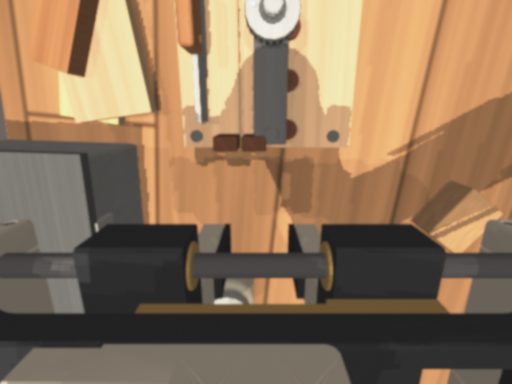

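View pics/scene5.png

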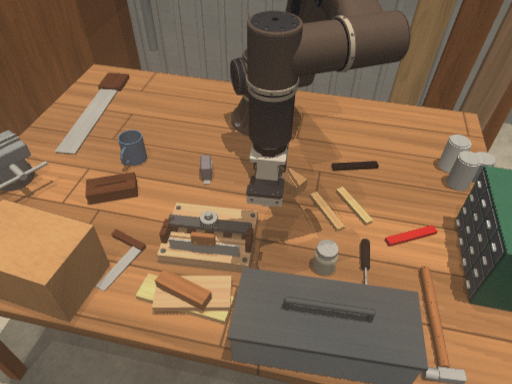

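View pics/side5.png

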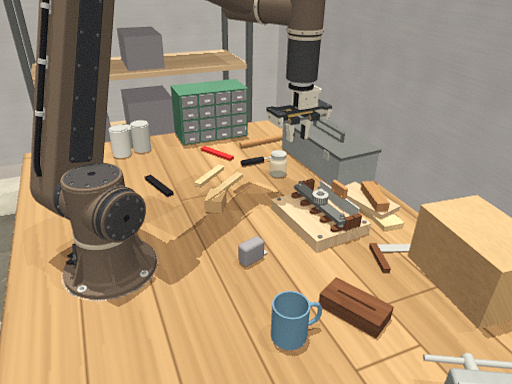

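The gauge is home in the jig: handle at scene (203,239), top at about 114 mm. Both slats are visible in the scene view. I'll fit them with a colour mask.

```bash
cat >> h.py <<'E'
def slats(f,z=.014,dbg=None):
    hsv=cv2.cvtColor(f['image'],cv2.COLOR_RGB2HSV); w=cloud(f)
    m=((hsv[...,0]>20)&(hsv[...,0]<32)&(hsv[...,1]>60)&(hsv[...,2]>120)).astype(np.uint8)
    m=cv2.morphologyEx(m,cv2.MORPH_OPEN,np.ones((2,2)))
    cs,_=cv2.findContours(m,cv2.RETR_EXTERNAL,cv2.CHAIN_APPROX_NONE)
    out=[]
    for c in cs:
        if cv2.contourArea(c)<60: continue
        p=ray(f,c.reshape(-1,2)+0.0,z)
        ctr,sz,a=rect(p)
        L,W=max(sz),min(sz)
        b=cv2.boxPoints(cv2.minAreaRect((p[:,:2]*1000).astype(np.float32)))
        e=[b[1]-b[0],b[2]-b[1]]; e=e[0] if np.linalg.norm(e[0])>np.linalg.norm(e[1]) else e[1]
        phi=np.degrees(np.arctan2(e[1],e[0])); phi=(phi+90)%180-90
        out.append((ctr,sz,round(phi,1),c.reshape(-1,2).mean(0).round(0)))
    return out
E
python3 - <<'E'
from h import *
for n in ['scene5','side5','scene1']:
    print(n)
    for o in slats(load(n)): print(o)
f=load('scene5');w=cloud(f); c=(w[...,2]>.03)&(np.hypot(w[...,0]-.36,w[...,1]-.18)<.06)&(w[...,2]<.1)
print('box',rect(w[c]),np.percentile(w[c][:,2],95) if c.sum() else 0)
E
```

```text
scene5
(array([849.4,  73.6]), array([50.1, 24. ]), np.float32(87.9), array([218., 316.]))
(array([ 819.5, -117.6]), array([44.4, 56. ]), np.float32(-4.1), array([148., 290.]))
side5
(array([ 816.4, -120.4]), array([43.8, 70. ]), np.float32(-4.5), array([391., 222.]))
(array([554.7,  21.6]), array([122.2,  28.7]), np.float32(89.5), array([295., 216.]))
(array([392.9, 373.6]), array([155.7,  27.5]), np.float32(38.9), array([209., 176.]))
scene1
(array([849.4,  73.6]), array([50.1, 24. ]), np.float32(87.9), array([218., 316.]))
(array([ 819.8, -117.7]), array([44.4, 56.8]), np.float32(-4.1), array([148., 290.]))
box (array([353.7, 180.9]), array([75.6, 57.7]), 57.12) 0.04746724121285316
```

Run:
```python
from h import *
f=load('scene5'); im=f['image']
for p in [(327,211),(354,205)]:
    print(p, cv2.cvtColor(im[p[1]-1:p[1]+2,p[0]-1:p[0]+2],cv2.COLOR_RGB2HSV).reshape(-1,3).mean(0), im[p[1],p[0]])
w=cloud(f)
g=cv2.cvtColor(im,cv2.COLOR_RGB2HSV)
m=((w[...,2]>.007)&(w[...,2]<.022)&(w[...,0]<.6)&(w[...,1]>.2)&(w[...,1]<.5)).astype(np.uint8)
m=cv2.morphologyEx(m,cv2.MORPH_OPEN,np.ones((3,3)))
n,l,st,c=cv2.connectedComponentsWithStats(m)
for i in range(1,n):
    if st[i,4]>100: P=w[l==i]; print(rect(P),st[i,4],c[i],np.median(P[:,2]),g[l==i].mean(0))
```

```text
(327, 211) [ 16.66666667 121.44444444 207.44444444] [205 159 107]
(354, 205) [ 20.         111.55555556 216.77777778] [218 184 123]
(array([204.4, 375.9]), array([ 33.3, 158.7]), 17.52) 274 [354.63138686 164.98540146] 0.01309107875619488 [11.72992701 98.33211679 58.4270073 ]
(array([394.7, 383. ]), array([160.6,  30.8]), 38.65) 355 [353.73239437 205.15492958] 0.01322124161771266 [ 18.87605634 113.63943662 194.81690141]
(array([437.5, 301.1]), array([162. ,  27.8]), 37.21) 363 [326.9862259  211.26997245] 0.013024779974076429 [ 16.51790634 120.28374656 189.05509642]
```

```bash
python3 -m handwheel '[[-1.52,0.76,-0.2,0.142],[-1.52,0.76,-0.2,0.142],[-1.52,0.76,-0.2,0.142],[-1.52,0.76,-0.2,0.142],[-1.52,0.76,-0.2,0.142],[-1.52,0.76,-0.2,0.142],[-1.52,0.76,-0.2,0.142],[-1.52,0.76,-0.2,0.142],[-1.52,0.76,-0.2,0.142],[-1.52,0.76,-0.2,0.142],[-1.52,0.76,-0.2,0.142],[-1.52,0.76,-0.2,0.142],[-1.52,0.76,-0.2,0.142],[-1.52,0.76,-0.2,0.142],[-1.52,0.76,-0.2,0.142],[0,0,0,0],[0,0,0,0],[0,0,0,0]]' 0.4
python3 - <<'E'
from h import *
s=arm.get_state(); print(s['eef_pos'],s['ee_rot'],s['q'])
for n in ['wrist','scene']:
    f=grab(n); save(f,n+'6.png'); np.savez('pics/'+n+'6.npz',**f)
E
```

```text
t: 11.45
eef_pos: [0.3873, 0.2599, 0.3591]
ee_rot: [3.141, -0.0, 0.646]
force: [-0.9, -0.4, -0.4]
width: 0.0522
[0.3872659  0.25993859 0.35906843] [ 3.14142188e+00 -1.03089533e-04  6.45873472e-01] [ 1.01503106e+00  4.80715997e-02 -4.97924187e-01  2.29890373e-04
 -1.02476603e+00  1.20151935e+00]
```

View pics/wrist6.png

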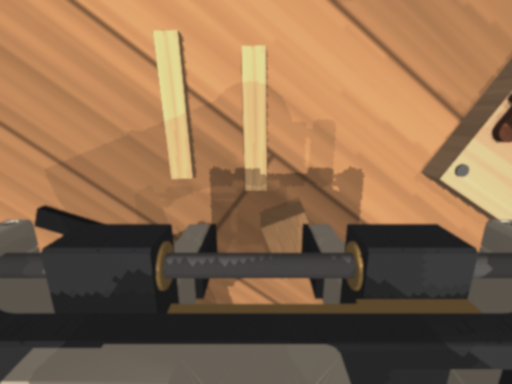

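The wrist view shows slat A running from (254,45) to (256,190), slat B from (166,30) to (181,178), and the box at (285,225).

```bash
cat >> h.py <<'E'
def wslats(f,z=.014,box=None):
    hsv=cv2.cvtColor(f['image'],cv2.COLOR_RGB2HSV); w=cloud(f)
    m=((abs(w[...,2]-z)<.004)&(hsv[...,2]>90)&(np.arange(384)[:,None]<222)).astype(np.uint8)
    if box: x0,y0,x1,y1=box; k=np.zeros_like(m); k[y0:y1,x0:x1]=1; m&=k
    m=cv2.morphologyEx(m,cv2.MORPH_OPEN,np.ones((3,3)))
    n,l,st,c=cv2.connectedComponentsWithStats(m); out=[]
    for i in range(1,n):
        if st[i,4]<300: continue
        ys,xs=np.nonzero(l==i); p=ray(f,np.c_[xs,ys],z)[:,:2]
        b=cv2.boxPoints(cv2.minAreaRect((p*1000).astype(np.float32)))
        e=[b[1]-b[0],b[2]-b[1]]; e.sort(key=np.linalg.norm); e=e[1]
        phi=(np.degrees(np.arctan2(e[1],e[0]))+90)%180-90
        out.append((b.mean(0).round(1),rect(p)[1],round(float(phi),2),c[i].round(0)))
    return out
E
python3 - <<'E'
from h import *
for o in wslats(load('wrist6')): print(o)
E
```

```text
(array([393.6, 384.6], dtype=float32), array([159.4,  26.7]), 38.84, array([173., 102.]))
(array([436.3, 304.2], dtype=float32), array([158.2,  25.8]), 37.36, array([254., 115.]))
(array([583.4, 109.4], dtype=float32), array([133.7,   6.4]), 5.19, array([471., 119.]))
```

```bash
python3 -m handwheel '[[0,0.67,0,0.006],[0,0,-3.5,0],[0,0,-3.5,0],[0,0,-3.5,0],[0,0,-3.5,0],[0,0,-2,0],[0,0,-1.2,0],[0,0,-0.5,0],[0,0,0,0],[0,0,0,0]]' 0.5
python3 -m handwheel '[[0,0,0,0],[0,0,0,0],[0,0,0,0],[0,0,0,0],[0,0,0,0]]' 1 30
python3 -c "
from h import *
f=grab('wrist'); save(f,'wrist7.png')"
```

```text
t: 12.55
eef_pos: [0.3868, 0.2675, 0.1825]
ee_rot: [-3.141, -0.001, 0.655]
force: [-1.1, -0.9, -0.7]
width: 0.0442
t: 13.05
eef_pos: [0.3866, 0.2672, 0.1825]
ee_rot: [-3.141, -0.001, 0.655]
force: [-1.8, -1.0, 6.2]
width: 0.0258
```

View pics/wrist7.png

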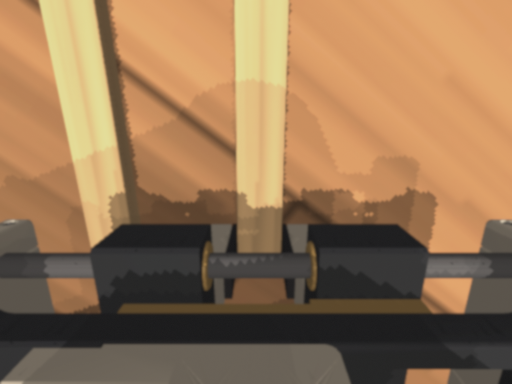

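Slat gripped (width 25.8 mm). I'll lift it and carry it to the staging point in front of bay 2.

```bash
python3 -m handwheel '[[0,0,2,0],[0,0,4,0],[0,0,4,0],[0.61,-3.4,0,-0.0707],[0.61,-3.4,0,-0.0707],[0.61,-3.4,0,-0.0707],[0.61,-3.4,0,-0.0707],[0.61,-3.4,0,-0.0707],[0.61,-3.4,0,-0.0707],[0.61,-3.4,0,-0.0707],[0.61,-3.4,0,-0.0707],[0,0,0,0],[0,0,0,0],[0,0,0,0]]' 1 30
python3 - <<'E'
from h import *
s=arm.get_state(); print(s['eef_pos'],s['ee_rot'],s['width'],s['force'])
for n in ['wrist','side']:
    f=grab(n); save(f,n+'8.png'); np.savez('pics/'+n+'8.npz',**f)
E
```

```text
t: 14.5
eef_pos: [0.4352, -0.0047, 0.282]
ee_rot: [-3.141, -0.0, 0.09]
force: [0.1, -0.2, -0.9]
width: 0.0257
[ 0.43523427 -0.00470009  0.28199167] [-3.14149627e+00 -5.93060242e-05  9.01331896e-02] 0.02566497121651286 [ 0.08713812 -0.16659522 -0.9455594 ]
```

View pics/wrist8.png

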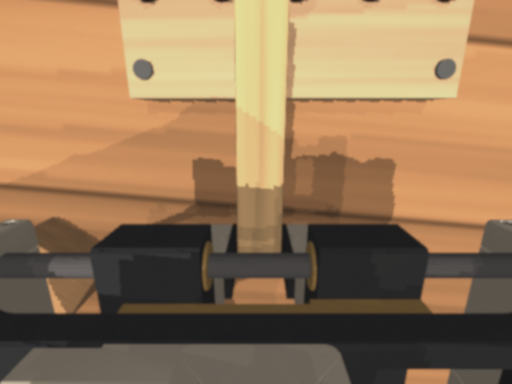

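View pics/side8.png

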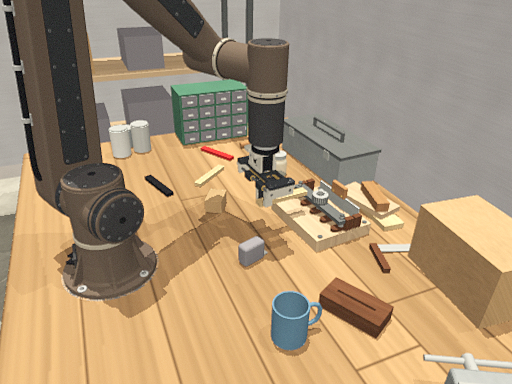

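```bash
cat >> h.py <<'E'
JO=np.array([.619,-.0143]); JY=np.radians(5.15)
def jig(P):
    d=np.atleast_2d(P)[:,:2]-JO; c,s=np.cos(JY),np.sin(JY); return np.c_[d[:,0]*c+d[:,1]*s,-d[:,0]*s+d[:,1]*c]*1000
def heldslat(f,ztop,r0=0,r1=180,step=12):
    g=cv2.GaussianBlur(f['image'][...,2],(3,3),0).astype(float); L=[];R=[]
    w=cloud(f)
    m=abs(w[...,2]-ztop)<.008
    for y in range(r0,r1,step):
        xs=np.nonzero(m[y,200:330])[0]
        if len(xs)>10: L.append((200+xs.min()-.5,y));R.append((200+xs.max()+.5,y))
    return jig(ray(f,L,ztop)),jig(ray(f,R,ztop))
E
python3 - <<'E'
from h import *
f=load('wrist8'); l,r=heldslat(f,.282-.1825+.014)
m=(l+r)/2; print(m.round(1).tolist()); print((l-r)[:,1].round(1)); p=np.polyfit(m[:,0],m[:,1],1); print('tilt deg',np.degrees(np.arctan(p[0])),'y at -40',np.polyval(p,-40))
w=cloud(f); mm=(abs(w[...,2]-.1135)<.012); P=w[mm&(np.indices(mm.shape)[0]<220)]; 
j=jig(P); k=abs(j[:,1]-26)<10; 
pz=np.polyfit(j[k][:,0],P[k][:,2],1); print('slope z',pz, 'zmax x',j[k][:,0].max())
# rails: z about .048
rr=(abs(w[...,2]-.048)<.004); print(jig(w[rr])[:,0].min() if rr.any() else None, rr.sum())
E
```

```text
[[-56.5, 25.2], [-61.3, 25.2], [-66.3, 25.4], [-71.4, 25.4], [-76.7, 25.7], [-82.0, 25.4], [-87.4, 25.4], [-93.0, 25.6], [-98.7, 25.6], [-104.5, 25.9], [-110.5, 25.9], [-116.6, 25.6], [-122.8, 25.8], [-129.2, 25.8], [-135.7, 26.1]]
[25.6 25.9 25.7 25.9 25.7 25.5 25.8 25.6 25.9 25.7 26.  25.7 25.5 25.8
 25.6]
tilt deg -0.5269840853969583 y at -40 25.106977016522436
slope z [-3.28726293e-06  1.12814839e-01] zmax x -55.70577295494839
-285.7084267443723 1156
```

```bash
python3 -m handwheel '[[0,0,-2,0.009],[0,0,-2,0],[0,0,-1.5,0],[0,0,-0.5,0],[0,0,0,0],[0,0,0,0]]'
python3 -m handwheel '[[0.5,0.045,0,0],[0.5,0.045,0,0],[0.5,0.045,0,0],[0.5,0.045,0,0],[0,0,0,0]]'
```

```text
t: 15.2
eef_pos: [0.4357, -0.0045, 0.2225]
ee_rot: [-3.142, -0.001, 0.1]
force: [0.8, -1.2, -0.9]
width: 0.0257
t: 15.7
eef_pos: [0.4562, -0.0031, 0.2221]
ee_rot: [-3.142, -0.001, 0.098]
force: [0.4, -0.0, -0.9]
width: 0.0257
```

```bash
python3 -m handwheel '[[0.7,0.063,0,0],[0.7,0.063,0,0],[0.7,0.063,0,0],[0.7,0.063,0,0],[0,0,0,0]]'
python3 - <<'E'
from h import *
f=grab('wrist'); save(f,'wrist9.png'); np.savez('pics/wrist9.npz',**f)
s=arm.get_state(); print(s['eef_pos'],jig(s['eef_pos']),s['force'])
E
```

```text
t: 16.2
eef_pos: [0.4844, -0.0005, 0.2219]
ee_rot: [3.142, -0.0, 0.099]
force: [0.6, -0.1, 0.0]
width: 0.0257
[ 0.48370281 -0.00064189  0.22182504] [[-133.52500907   25.74771946]] [-0.33576283  0.08754876 -0.76861052]
```

View pics/wrist9.png

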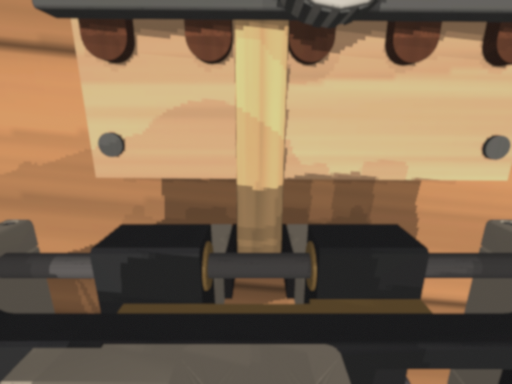

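The slat is inside the bay between the rail noses at (209,40) and (312,40), with no contact force. I'll advance.

```bash
python3 -m handwheel '[[1,0.09,0,0],[1,0.09,0,0],[1,0.09,0,0],[1,0.09,0,0],[0.9,0.08,0,0],[0,0,-0.1,0],[0,0,0,0]]'
python3 -m handwheel '[[0.4,0.036,0,0],[0.3,0.027,0,0],[0,0,0,0],[0,0,0,0]]'
python3 -c "
from h import *
s=arm.get_state(); print(jig(s['eef_pos']),s['force'])"
```

```text
t: 16.95
eef_pos: [0.5323, 0.0036, 0.2206]
ee_rot: [3.142, 0.001, 0.098]
force: [-0.4, -0.4, -0.3]
width: 0.0255
t: 17.35
eef_pos: [0.5392, 0.0044, 0.221]
ee_rot: [-3.142, 0.0, 0.099]
force: [0.2, 0.2, -0.6]
width: 0.0259
[[-77.77143408  25.74340985]] [ 0.22090282  0.23573786 -0.62092793]
```

Expected butt at about jig x −72. I'll creep in.

```bash
python3 -m handwheel '[[0.2,0.018,0,0],[0.2,0.018,0,0],[0.1,0.009,0,0],[0.1,0.009,0,0],[0,0,0,0],[0,0,0,0]]'
python3 -c "
from h import *
s=arm.get_state(); print(jig(s['eef_pos']),s['force'])"
python3 -m handwheel '[[0.1,0.009,0,0],[0.1,0.009,0,0],[0,0,0,0],[0,0,0,0]]'
python3 -c "
from h import *
s=arm.get_state(); print(jig(s['eef_pos']),s['force'])"
```

```text
t: 17.95
eef_pos: [0.5453, 0.0049, 0.221]
ee_rot: [-3.142, 0.0, 0.099]
force: [0.3, 0.1, -0.2]
width: 0.0256
[[-71.67143052  25.72482659]] [ 0.25959277  0.13792378 -0.15489525]
t: 18.35
eef_pos: [0.5464, 0.0048, 0.2206]
ee_rot: [3.141, 0.002, 0.098]
force: [-4.8, 0.7, 2.0]
width: 0.0253
[[-70.58581496  25.56477298]] [-4.75870596  0.72378621  2.02024128]
```

```bash
python3 -m handwheel '[[0.1,0.009,0,0],[0.1,0.009,-0.05,0],[0,0,0,0],[0,0,0,0]]'
python3 - <<'E'
from h import *
s=arm.get_state(); print(jig(s['eef_pos']),s['force'])
for n in ['wrist','scene']:
    f=grab(n); save(f,n+'10.png'); np.savez('pics/'+n+'10.npz',**f)
cv2.imwrite('pics/scene10c.png',cv2.resize(cv2.imread('pics/scene10.png')[170:290,130:300],None,fx=4.5,fy=4.5,interpolation=cv2.INTER_CUBIC))
E
```

```text
t: 18.75
eef_pos: [0.5471, 0.0048, 0.2205]
ee_rot: [3.141, 0.005, 0.098]
force: [-14.0, 2.3, 13.1]
width: 0.0257
[[-69.91945387  25.48230019]] [-13.97608802   2.31435501  13.11883193]
```

View pics/scene10c.png

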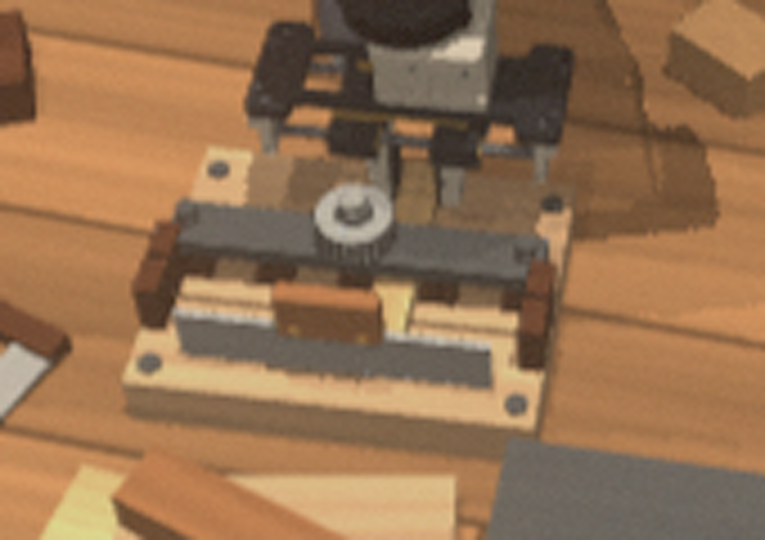

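View pics/wrist10.png

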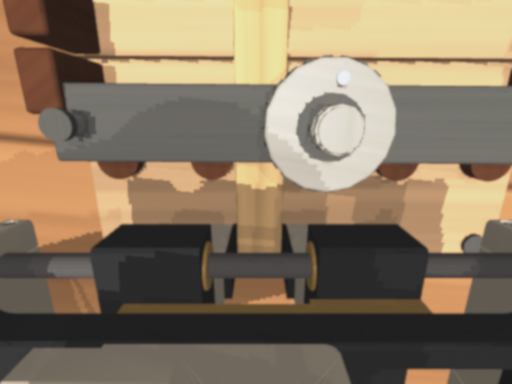

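Slat A is butted in bay 2 with about 14 N of contact. Next I'll release, rise and go over slat B.

```bash
python3 -m handwheel '[[0,0,0,0],[0,0,0,0],[0,0,0,0],[0,0,2,0],[0,0,4,0],[0,0,4,0],[0,0,4,0],[-2,3.4,0,0.058],[-2,3.4,0,0.058],[-2,3.4,0,0.058],[-2,3.4,0,0.058],[-2,3.4,0,0.058],[-2,3.4,0,0.058],[-2,3.4,0,0.058],[-2,3.4,0,0.058],[-2,3.4,0,0.058],[-2,3.4,0,0.058],[0,0,0,0],[0,0,0,0],[0,0,0,0]]' 0.62 30
python3 - <<'E'
from h import *
s=arm.get_state(); print(s['eef_pos'],s['ee_rot'],s['q'],s['width'])
for n in ['wrist','scene']:
    f=grab(n); save(f,n+'11.png'); np.savez('pics/'+n+'11.npz',**f)
for o in wslats(load('wrist11')): print(o)
E
```

```text
t: 20.85
eef_pos: [0.3495, 0.3449, 0.3604]
ee_rot: [3.142, 0.0, 0.678]
force: [-0.0, 0.2, 0.3]
width: 0.0331
[0.34950611 0.344881   0.36037687] [3.14150235e+00 1.83702459e-04 6.77990483e-01] [ 1.18003636e+00  8.98755141e-02 -4.48362005e-01 -1.07569471e-05
 -1.03276330e+00  1.06875597e+00] 0.03311137267759256
(array([393., 385.], dtype=float32), array([158.3,  25.9]), 38.9, array([255., 122.]))
```

View pics/wrist11.png

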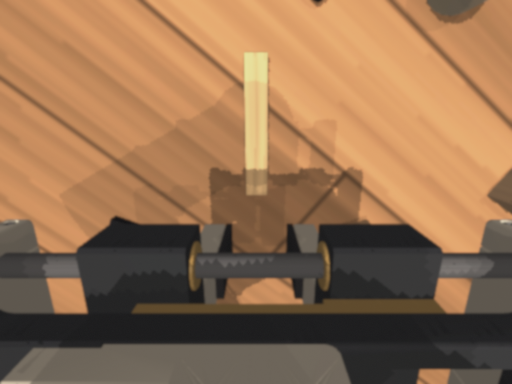

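View pics/scene11.png

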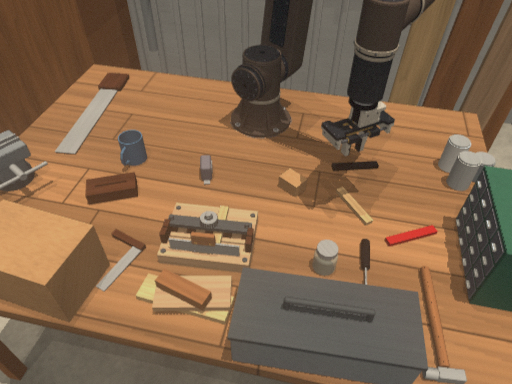

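Slat B lies untouched at wrist (255,122), and in the scene view slat A is in the jig. I'll grasp B.

```bash
python3 -m handwheel '[[-0.48,0.12,0,0.001],[0,0,-3.5,0],[0,0,-3.5,0],[0,0,-3.5,0],[0,0,-3.5,0],[0,0,-2,0],[0,0,-1.3,0],[0,0,-0.5,0],[0,0,0,0],[0,0,0,0]]' 0.5
python3 -m handwheel '[[0,0,0,0],[0,0,0,0],[0,0,0,0],[0,0,0,0],[0,0,0,0]]' 1 30
```

```text
t: 21.95
eef_pos: [0.3447, 0.3467, 0.1832]
ee_rot: [-3.141, -0.001, 0.679]
force: [1.0, 1.4, 0.6]
width: 0.0435
t: 22.45
eef_pos: [0.3446, 0.3466, 0.183]
ee_rot: [-3.141, -0.001, 0.68]
force: [-1.7, -0.6, 6.8]
width: 0.0259
```

```bash
python3 -m handwheel '[[0,0,2,0],[0,0,4,0],[0,0,4,0],[0.955,-4.03,0,-0.058],[0.955,-4.03,0,-0.058],[0.955,-4.03,0,-0.058],[0.955,-4.03,0,-0.058],[0.955,-4.03,0,-0.058],[0.955,-4.03,0,-0.058],[0.955,-4.03,0,-0.058],[0.955,-4.03,0,-0.058],[0.955,-4.03,0,-0.058],[0.955,-4.03,0,-0.058],[0,0,0,0],[0,0,0,0],[0,0,0,0]]' 1 30
python3 - <<'E'
from h import *
s=arm.get_state(); print(s['eef_pos'],s['ee_rot'],s['width'],s['force'],jig(s['eef_pos']))
for n in ['wrist']:
    f=grab(n); save(f,n+'12.png'); np.savez('pics/'+n+'12.npz',**f)
zt=s['eef_pos'][2]-.183+.014
l,r=heldslat(f,zt)
m=(l+r)/2; print((l-r)[:,1].round(1)); p=np.polyfit(m[:,0],m[:,1],1); print('tilt deg',np.degrees(np.arctan(p[0])),'y at -40',np.polyval(p,-40),'y at -182',np.polyval(p,-182))
# slat A: z top .052
w=cloud(f); hsv=cv2.cvtColor(f['image'],cv2.COLOR_RGB2HSV)
a=(abs(w[...,2]-.052)<.005); j=jig(w[a]); k=(j[:,1]>5)&(j[:,1]<45)&(j[:,0]<-33)&(j[:,0]>-110); print('A',k.sum(),np.percentile(j[k],[1,50,99],axis=0))
E
```

```text
t: 24.05
eef_pos: [0.4398, -0.0562, 0.2824]
ee_rot: [-3.141, 0.0, 0.1]
force: [0.6, 0.1, 0.2]
width: 0.0255
[ 0.43980533 -0.05616661  0.2824196 ] [-3.14148358e+00  1.53538591e-04  1.00064414e-01] 0.02545714482205872 [0.61109912 0.07603828 0.21925093] [[-182.22937388  -25.61246105]]
[25.7 25.9 25.7 25.5 25.8 25.6 25.9 26.2 25.5 25.7 26.  25.8 26.1 25.4
 25.7]
tilt deg 0.2443508402538813 y at -40 -24.678329561279682 y at -182 -25.28392442310965
A 3416 [[-89.72214895  12.80647671]
 [-61.47878002  25.27723528]
 [-36.17049707  38.34882643]]
```

View pics/wrist12.png

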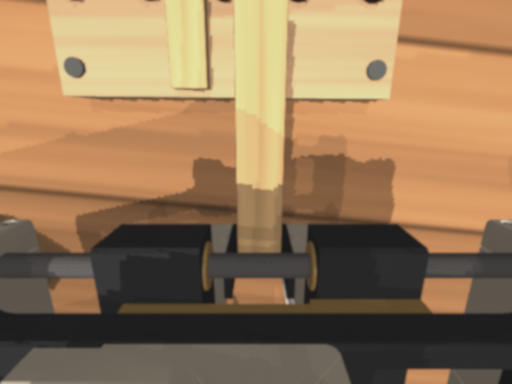

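```bash
python3 -m handwheel '[[0,-0.06,-2,-0.005],[0,0,-2,0],[0,0,-1.5,0],[0,0,-0.5,0],[0,0,0,0],[0,0,0,0]]'
python3 -m handwheel '[[0.7,0.063,0,0],[0.7,0.063,0,0],[0.7,0.063,0,0],[0.7,0.063,0,0],[0.7,0.063,0,0],[0.7,0.063,0,0],[0.6,0.054,0,0],[0,0,0,0]]'
python3 - <<'E'
from h import *
f=grab('wrist'); save(f,'wrist13.png')
s=arm.get_state(); print(jig(s['eef_pos']),s['force'])
E
```

```text
t: 24.7
eef_pos: [0.4404, -0.0565, 0.2231]
ee_rot: [3.142, -0.001, 0.096]
force: [0.1, -0.2, -1.0]
width: 0.0253
t: 25.5
eef_pos: [0.4889, -0.0527, 0.2224]
ee_rot: [3.141, -0.0, 0.095]
force: [-0.1, -0.1, -0.5]
width: 0.0258
[[-133.63987372  -26.62276239]] [-0.36735745 -0.02056443  0.07831942]
```

View pics/wrist13.png

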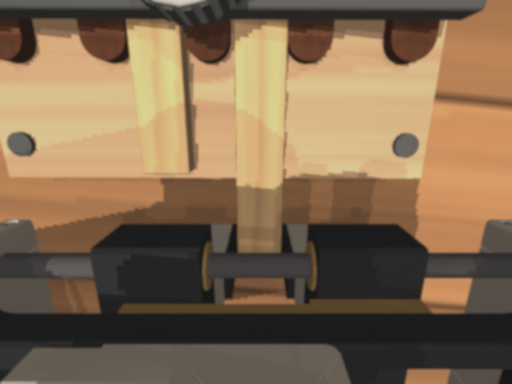

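The slat is in bay 1 between the noses, and slat A in bay 2 is undisturbed.

```bash
python3 -m handwheel '[[1,0.09,0,0],[1,0.09,0,0],[1,0.09,0,0],[1,0.09,0,0],[1,0.09,-0.05,0],[0.5,0.045,-0.05,0],[0.2,0.018,-0.05,0],[0,0,0,0],[0,0,0,0]]'
python3 -c "
from h import *
s=arm.get_state(); print(jig(s['eef_pos']),s['force'])"
python3 -m handwheel '[[0.2,0.018,0,0],[0.2,0.018,0,0],[0.1,0.009,0,0],[0,0,0,0],[0,0,0,0]]'
python3 -c "
from h import *
s=arm.get_state(); print(jig(s['eef_pos']),s['force'])"
```

```text
t: 26.45
eef_pos: [0.5451, -0.0477, 0.2211]
ee_rot: [-3.142, -0.0, 0.095]
force: [0.1, -0.7, 0.4]
width: 0.0257
[[-76.62532634 -26.61821599]] [ 0.06893896 -0.68014353  0.36373572]
t: 26.95
eef_pos: [0.5501, -0.0473, 0.2211]
ee_rot: [3.142, -0.0, 0.095]
force: [-1.9, -0.6, 3.4]
width: 0.0255
[[-71.62843293 -26.6683413 ]] [-1.86001999 -0.56373488  3.44867925]
```

```bash
python3 -m handwheel '[[0.1,0.009,0,0],[0.1,0.009,0,0],[0.1,0.009,0,0],[0,0,0,0],[0,0,0,0]]'
python3 -c "
from h import *
s=arm.get_state(); print(jig(s['eef_pos']),s['force'])"
```

```text
t: 27.45
eef_pos: [0.5512, -0.0473, 0.221]
ee_rot: [3.141, 0.004, 0.094]
force: [-9.9, 0.8, 14.4]
width: 0.0255
[[-70.51154789 -26.74821268]] [-9.85968615  0.84933381 14.39403757]
```

```bash
python3 -m handwheel '[[0.07,0.006,0,0],[0,0,0,0],[0,0,0,0]]'
python3 -m handwheel '[[0,0,0,0],[0,0,0,0],[0,0,0,0],[0,0,2,0],[0,0,4,0],[0,0,4,0],[0,0,4,0],[0,0,0,0],[0,0,0,0],[0,0,0,0]]' 0.62
python3 - <<'E'
from h import *
s=arm.get_state(); print(s['eef_pos'],s['ee_rot'],s['q'],s['width'],jig(s['eef_pos']))
for n in ['wrist','scene']:
    f=grab(n); save(f,n+'14.png'); np.savez('pics/'+n+'14.npz',**f)
cv2.imwrite('pics/scene14c.png',cv2.resize(cv2.imread('pics/scene14.png')[170:290,130:300],None,fx=4.5,fy=4.5,interpolation=cv2.INTER_CUBIC))
f=load('wrist14'); w=cloud(f); a=(abs(w[...,2]-.052)<.005); j=jig(w[a])
for y0 in (26,-26):
    k=(abs(j[:,1]-y0)<16)&(j[:,0]<-36)&(j[:,0]>-110); print(y0,k.sum(),np.percentile(j[k],[.5,50,99.5],axis=0) if k.sum() else None)
E
```

```text
t: 27.75
eef_pos: [0.5514, -0.0473, 0.221]
ee_rot: [3.141, 0.006, 0.094]
force: [-13.2, 2.1, 14.6]
width: 0.0254
t: 28.75
eef_pos: [0.5534, -0.0469, 0.36]
ee_rot: [-3.141, 0.001, 0.094]
force: [0.0, 0.5, -1.4]
width: 0.0331
[ 0.55342772 -0.04690715  0.36002872] [-3.14144553e+00  1.24862463e-03  9.44038869e-02] [ 2.67895864e-01  1.97839572e-01 -3.17872108e-01 -4.14060330e-04
 -1.05628917e+00  1.39750824e+00] 0.03309243995984698 [[-68.23450243 -26.58951873]]
26 1210 [[-89.37604879  13.0552317 ]
 [-62.11005149  25.72125415]
 [-36.44115023  38.82992071]]
-26 1188 [[-89.23235587 -39.03736923]
 [-61.33031582 -26.32328281]
 [-36.23210381 -13.40668826]]
```

View pics/wrist14.png

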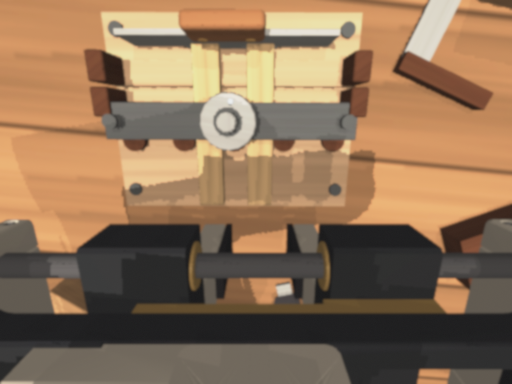

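View pics/scene14c.png

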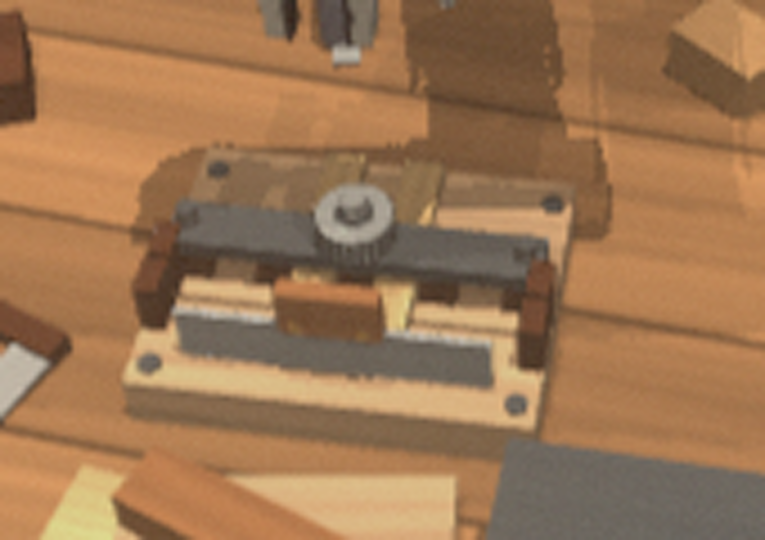

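Both slats are butted: tails at jig x −89.4 and −89.2, and both front ends at the gauge. Next is the ring nut, so I'll position over it with the wrist wound to positive yaw.

```bash
python3 -m handwheel '[[0.656,0.326,0,0.14],[0.656,0.326,0,0.14],[0.656,0.326,0,0.14],[0.656,0.326,0,0.14],[0.656,0.326,0,0.14],[0.656,0.326,0,0.14],[0.656,0.326,0,0.14],[0.656,0.326,0,0.14],[0.656,0.326,0,0.14],[0.656,0.326,0,0.14],[0,0,-3,0],[0,0,-3,0],[0,0,0,0],[0,0,0,0]]' 0.32
python3 - <<'E'
from h import *
s=arm.get_state(); print(s['eef_pos'],s['ee_rot'],s['q'],s['width'],jig(s['eef_pos']))
f=load('wrist14'); w=cloud(f); gg=(abs(w[...,2]-.0985)<.004)&(np.hypot(w[...,0]-.619,w[...,1]+.014)<.035); print('ring',rect(w[gg]),np.median(w[gg][:,2]))
b=(abs(w[...,2]-.0745)<.004)&(abs(w[...,0]-.619)<.03); print('bar z',np.median(w[b][:,2]))
st=(abs(w[...,2]-.112)<.003)&(np.hypot(w[...,0]-.619,w[...,1]+.014)<.02); print('stud',rect(w[st]))
E
```

```text
t: 30.25
eef_pos: [0.6195, -0.0144, 0.3004]
ee_rot: [-3.139, 0.001, 1.495]
force: [0.3, 0.3, 0.6]
width: 0.0595
[ 0.61945164 -0.01436685  0.30038165] [-3.13941303e+00  1.34272234e-03  1.49491807e+00] [ 2.91685641e-01  3.52837106e-01 -2.50666065e-01  5.69607430e-04
 -9.69809767e-01  2.77370462e+00] 0.059538478998762474 [[ 0.4438202  -0.10712454]]
ring (array([618.9, -13.3]), array([48.1, 48.2]), 63.66) 0.0985453506475676
bar z 0.0745870384739408
stud (array([618.8, -13.4]), array([15.5, 15.5]), 47.98)
```

```bash
python3 -m handwheel '[[-0.03,0.04,-1.5,0],[0,0,-1.5,0],[0,0,-1.2,0],[0,0,0,0],[0,0,0,0]]' 0.32
python3 -m handwheel '[[0,0,0,0],[0,0,0,0],[0,0,0,0],[0,0,0,0],[0,0,0,0]]' 1 45
python3 - <<'E'
from h import *
s=arm.get_state(); print(s['eef_pos'],s['force'],s['moment'],s['width'])
f=grab('wrist'); save(f,'wrist15.png'); f=grab('side'); save(f,'side15.png'); cv2.imwrite('pics/side15c.png',cv2.resize(cv2.imread('pics/side15.png')[130:260,250:430],None,fx=4,fy=4,interpolation=cv2.INTER_CUBIC))
E
```

```text
t: 30.75
eef_pos: [0.6194, -0.0139, 0.2598]
ee_rot: [3.141, 0.0, 1.495]
force: [0.2, -0.2, 0.5]
width: 0.0597
t: 31.25
eef_pos: [0.6184, -0.0138, 0.2597]
ee_rot: [-3.14, 0.0, 1.494]
force: [-4.9, 2.3, 6.3]
width: 0.0471
[ 0.61835527 -0.01384985  0.2596614 ] [-4.92929728  2.30561601  6.32275299] [ 0.49730989  2.04135391 -0.10262537] 0.04711566465822454
```

View pics/wrist15.png

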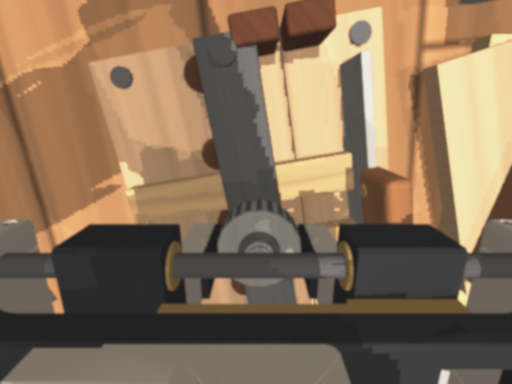

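View pics/side15c.png

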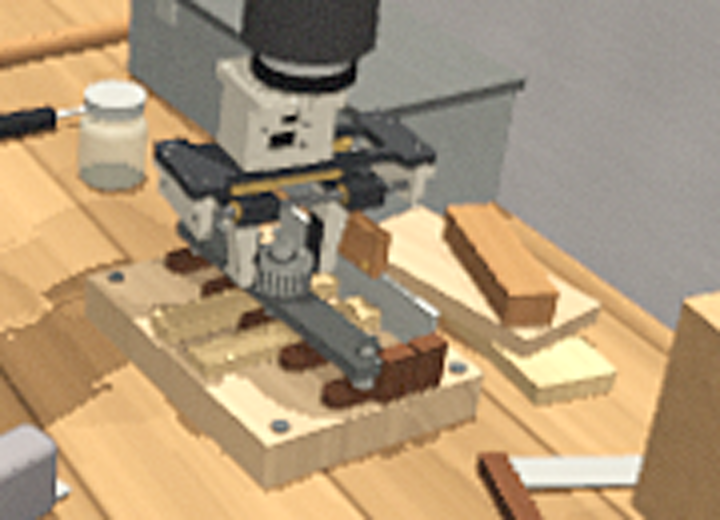

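The jaws hold the ring. Now I'll turn clockwise, following the thread down.

```bash
python3 -m handwheel '[[-0.08,0,0,-0.05],[0,0,-0.014,-0.1],[0,0,-0.014,-0.14],[0,0,-0.014,-0.14],[0,0,-0.014,-0.14],[0,0,-0.014,-0.14],[0,0,-0.014,-0.14],[0,0,-0.014,-0.14],[0,0,0,0]]' 1 45
python3 -c "
from h import *
s=arm.get_state(); print(s['eef_pos'],s['ee_rot'],s['force'],s['moment'],s['q'])"
```

```text
t: 32.25
eef_pos: [0.6181, -0.0139, 0.2587]
ee_rot: [3.142, -0.0, 0.502]
force: [-3.6, 0.5, 5.2]
width: 0.0472
[ 0.6181414  -0.01389257  0.25872067] [ 3.14152504e+00 -4.10013160e-04  5.02413357e-01] [-3.57198529  0.48754804  5.24196704] [ 0.27065138  1.31339196 -0.15766544] [ 2.92932940e-01  3.93559137e-01 -2.98242683e-01 -2.48479903e-05
 -8.78579397e-01  1.78029259e+00]
```

```bash
python3 -m handwheel '[[0,0,-0.014,-0.14],[0,0,-0.014,-0.14],[0,0,-0.014,-0.14],[0,0,-0.014,-0.14],[0,0,-0.014,-0.14],[0,0,-0.014,-0.14],[0,0,-0.014,-0.14],[0,0,-0.014,-0.14],[0,0,-0.014,-0.14],[0,0,-0.014,-0.14],[0,0,-0.014,-0.14],[0,0,-0.014,-0.14],[0,0,-0.014,-0.14],[0,0,0,0]]' 1 45
python3 -c "
from h import *
s=arm.get_state(); print(s['eef_pos'],s['ee_rot'],s['force'],s['moment'],s['q'])"
```

```text
t: 33.65
eef_pos: [0.6181, -0.014, 0.257]
ee_rot: [-3.141, -0.0, -1.316]
force: [-4.1, 0.3, 5.6]
width: 0.047
[ 0.61808969 -0.01397526  0.25697936] [-3.14129336e+00 -1.35217705e-04 -1.31557301e+00] [-4.06758494  0.33704083  5.60378856] [ 0.15823621  1.29542748 -0.15336948] [ 2.92879943e-01  3.95443512e-01 -3.00110020e-01  1.90732819e-04
 -8.74948815e-01 -3.77788467e-02]
```

```bash
python3 -m handwheel '[[0,0,-0.014,-0.14],[0,0,-0.014,-0.14],[0,0,-0.014,-0.14],[0,0,-0.014,-0.14],[0,0,-0.014,-0.14],[0,0,-0.014,-0.14],[0,0,-0.014,-0.14],[0,0,-0.014,-0.14],[0,0,-0.014,-0.14],[0,0,-0.014,-0.14],[0,0,-0.014,-0.14],[0,0,-0.014,-0.14],[0,0,-0.014,-0.14],[0,0,0,0]]' 1 45
python3 - <<'E'
from h import *
s=arm.get_state(); print(s['eef_pos'],s['ee_rot'],s['force'],s['moment'],s['q'])
f=grab('wrist'); save(f,'wrist16.png'); w=cloud(f); j=jig(w.reshape(-1,3)); z=w.reshape(-1,3)[:,2]
k=(abs(j[:,0])<14)&(abs(j[:,1])>35)&(abs(j[:,1])<100)&(z>.05)&(z<.085); print('bar top',np.median(z[k]),k.sum())
E
```

```text
t: 35.05
eef_pos: [0.6181, -0.0139, 0.2552]
ee_rot: [-3.141, 0.0, -3.135]
force: [-4.5, 0.8, 7.0]
width: 0.0471
[ 0.61806172 -0.01389521  0.25523484] [-3.14145042e+00  1.70460332e-04 -3.13537538e+00] [-4.52652763  0.8049896   7.01310424] [ 0.16993009  1.47370217 -0.16002103] [ 2.93037110e-01  3.97393600e-01 -3.01814981e-01  2.41287719e-04
 -8.71464502e-01 -1.85777148e+00]
bar top 0.07016886286219066 2291
```

The bar has come down 4.4 mm, matching 4.6 rad of turn. I'll use the rest of the wrist range and then re-grip.

```bash
python3 -m handwheel '[[0,0,-0.014,-0.14],[0,0,-0.014,-0.14],[0,0,-0.014,-0.14],[0,0,-0.014,-0.14],[0,0,-0.014,-0.14],[0,0,-0.014,-0.14],[0,0,0,0],[0,0,0,0]]' 1 45
python3 -m handwheel '[[0,0,0,0],[0,0,0,0],[0,0,0,0],[0,0,0,0]]' 0.32
python3 -m handwheel '[[0,0,1.5,0.15],[0,0,1.5,0.15],[0,0,0,0.15],[0,0,0,0.15],[0,0,0,0.15],[0,0,0,0.15],[0,0,0,0.15],[0,0,0,0.15],[0,0,0,0.15],[0,0,0,0.15],[0,0,0,0.15],[0,0,0,0.15],[0,0,0,0.15],[0,0,0,0.15],[0,0,0,0.15],[0,0,0,0.15],[0,0,0,0.15],[0,0,0,0.15],[0,0,0,0.15],[0,0,0,0.15]]' 0.32
python3 -c "
from h import *
s=arm.get_state(); print(s['eef_pos'],s['ee_rot'],s['force'],s['moment'],s['q'])"
```

```text
t: 35.9
eef_pos: [0.6181, -0.0139, 0.2544]
ee_rot: [3.141, 0.0, 2.312]
force: [-3.7, 1.5, 6.5]
width: 0.0472
t: 36.3
eef_pos: [0.6183, -0.0139, 0.2534]
ee_rot: [3.142, 0.0, 2.309]
force: [-0.1, -0.2, 0.7]
width: 0.0598
t: 38.3
eef_pos: [0.6183, -0.0139, 0.2834]
ee_rot: [3.142, 0.0, -0.968]
force: [-0.9, -0.1, 0.1]
width: 0.0592
[ 0.61827268 -0.01390255  0.28337784] [ 3.14150566e+00  2.74811056e-05 -9.68465149e-01] [-0.89914998 -0.14510515  0.10737696] [-0.02908286 -0.02905746  0.00170268] [ 2.92858818e-01  3.67492741e-01 -2.72650429e-01  3.95976741e-07
 -9.30744383e-01  3.09472124e-01]
```

```bash
python3 -m handwheel '[[0,0,0,0.15],[0,0,0,0.15],[0,0,0,0.15],[0,0,0,0.15],[0,0,0,0.15],[0,0,0,0.15],[0,0,0,0.15],[0,0,0,0],[0,0,0,0]]' 0.32
python3 - <<'E'
from h import *
s=arm.get_state(); print(s['eef_pos'],s['ee_rot'],s['q'])
f=grab('scene'); save(f,'scene17.png'); cv2.imwrite('pics/scene17c.png',cv2.resize(cv2.imread('pics/scene17.png')[150:290,130:300],None,fx=4.2,fy=4.2,interpolation=cv2.INTER_CUBIC))
f=grab('side'); save(f,'side17.png');cv2.imwrite('pics/side17c.png',cv2.resize(cv2.imread('pics/side17.png')[130:260,250:430],None,fx=4,fy=4,interpolation=cv2.INTER_CUBIC))
f=grab('wrist'); save(f,'wrist17.png'); w=cloud(f); j=jig(w.reshape(-1,3)); z=w.reshape(-1,3)[:,2]
k=(abs(j[:,0])<14)&(abs(j[:,1])>35)&(abs(j[:,1])<100)&(z>.05)&(z<.085); print('bar top',np.median(z[k]),k.sum())
E
```

```text
t: 39.2
eef_pos: [0.6182, -0.0139, 0.2834]
ee_rot: [3.142, 0.0, 0.07]
force: [0.9, -0.4, -0.4]
width: 0.0594
[ 0.6182346  -0.01389323  0.28343362] [3.14154875e+00 9.36577687e-05 7.04897839e-02] [ 2.92900127e-01  3.67380242e-01 -2.72689567e-01  2.76274312e-05
 -9.30827553e-01  1.34836949e+00]
bar top 0.06929954249275658 4639
```

View pics/side17c.png

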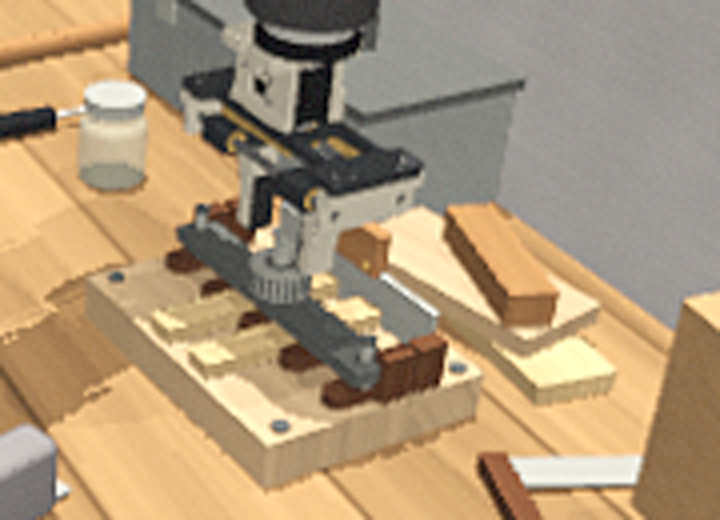

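View pics/wrist17.png

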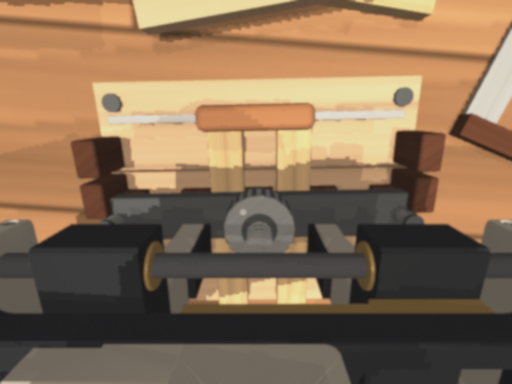

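View pics/scene17c.png

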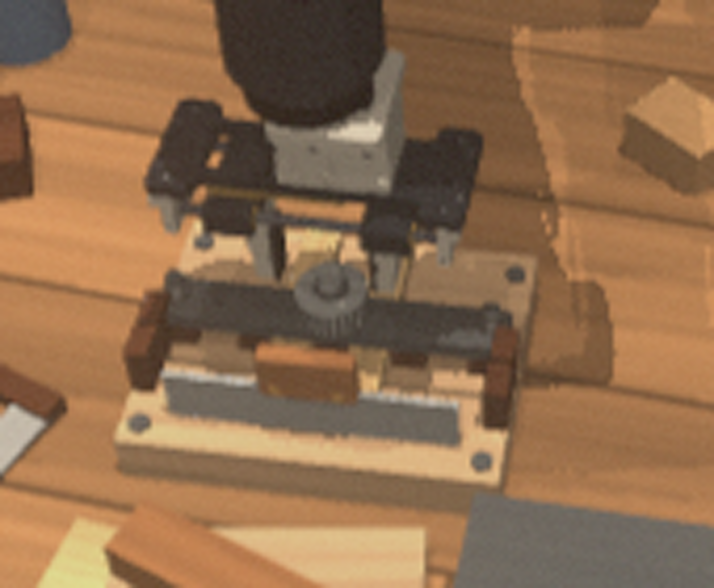

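Run:
```python
from h import *
a=cv2.imread('pics/scene14.png'); b=cv2.imread('pics/scene17.png')
d=cv2.absdiff(a,b).max(-1)
f=load('scene14')
# positions of the slat front ends in image (jig x=70,y=+-26,z=.052)
c,s=np.cos(JY),np.sin(JY)
for x,y in [(70,26),(70,-26),(60,26),(60,-26),(-90,26),(-90,-26)]:
    P=[JO[0]+(x*c-y*s)/1000,JO[1]+(x*s+y*c)/1000,.052]; print(x,y,proj(f,P).round(1))
```

```text
70 26 [[213.7 249.2]]
70 -26 [[194.7 247.1]]
60 26 [[214.4 246.2]]
60 -26 [[195.6 244.2]]
-90 26 [[224.6 205.9]]
-90 -26 [[207.4 204.2]]
```

```bash
python3 - <<'E'
from h import *
f=grab('side'); w=cloud(f).reshape(-1,3); a=abs(w[:,2]-.052)<.006; j=jig(w[a])
for y0 in (26,-26):
    k=(abs(j[:,1]-y0)<11)&(j[:,0]<-20)&(j[:,0]>-120); print(y0,k.sum(),np.percentile(j[k],[1,5,50,99],axis=0).round(1).tolist())
E
python3 -m handwheel '[[0,0,-1.5,0],[0,0,-1.3,0],[0,0,-0.3,0],[0,0,0,0],[0,0,0,0]]' 0.32
python3 -m handwheel '[[0,0,0,0],[0,0,0,0],[0,0,0,0],[0,0,0,0],[0,0,0,0]]' 1 45
```

```text
26 98 [[-92.9, 15.2], [-91.4, 15.6], [-58.6, 24.9], [-20.6, 36.3]]
-26 113 [[-92.7, -36.8], [-90.9, -36.2], [-58.6, -25.8], [-21.4, -15.2]]
t: 39.9
eef_pos: [0.6185, -0.0139, 0.2528]
ee_rot: [3.141, -0.0, 0.075]
force: [0.4, -1.0, -0.4]
width: 0.0601
t: 40.4
eef_pos: [0.6184, -0.0139, 0.253]
ee_rot: [3.142, -0.001, 0.075]
force: [-1.5, 0.5, 3.6]
width: 0.0468
```

```bash
python3 -m handwheel '[[0,0,-0.014,-0.14],[0,0,-0.014,-0.14],[0,0,-0.014,-0.14],[0,0,-0.014,-0.14],[0,0,-0.014,-0.14],[0,0,-0.014,-0.14],[0,0,-0.014,-0.14],[0,0,-0.014,-0.14],[0,0,-0.014,-0.14],[0,0,-0.014,-0.14],[0,0,-0.014,-0.14],[0,0,-0.014,-0.14],[0,0,-0.014,-0.14],[0,0,-0.014,-0.14],[0,0,-0.014,-0.14],[0,0,-0.014,-0.14],[0,0,-0.014,-0.14],[0,0,-0.014,-0.14],[0,0,-0.014,-0.14],[0,0,0,0]]' 1 45
python3 -c "
from h import *
s=arm.get_state(); print(s['eef_pos'],s['ee_rot'],s['force'],s['moment'],s['q'])"
python3 -m handwheel '[[0,0,-0.014,-0.14],[0,0,-0.014,-0.14],[0,0,-0.014,-0.14],[0,0,0,0]]' 1 45
python3 -c "
from h import *
s=arm.get_state(); print(s['eef_pos'],s['ee_rot'],s['force'],s['moment'],s['q'])"
```

```text
t: 42.4
eef_pos: [0.6178, -0.0141, 0.2505]
ee_rot: [3.142, -0.001, -2.59]
force: [-4.2, -0.7, 6.4]
width: 0.0471
[ 0.61784456 -0.01406086  0.2504617 ] [ 3.14155249e+00 -6.12193158e-04 -2.59033994e+00] [-4.15119681 -0.67356782  6.43742621] [-0.08522544  1.16643341 -0.10455989] [ 2.92851118e-01  4.02677160e-01 -3.06500747e-01  1.54886345e-04
 -8.62220558e-01 -1.31249557e+00]
t: 42.8
eef_pos: [0.6178, -0.0139, 0.25]
ee_rot: [-3.142, -0.001, -3.01]
force: [-2.8, 0.3, 6.7]
width: 0.047
[ 0.6178174  -0.01391529  0.25003581] [-3.14157632e+00 -6.13698651e-04 -3.01036727e+00] [-2.82481295  0.33484877  6.72898288] [ 0.19705167  1.24307219 -0.14704113] [ 2.93033513e-01  4.03137515e-01 -3.06833366e-01 -1.09054120e-04
 -8.61433763e-01 -1.73253339e+00]
```

```bash
python3 -m handwheel '[[0,0,-0.01,-0.1],[0,0,-0.01,-0.1],[0,0,-0.01,-0.1],[0,0,0,0]]' 1 50
python3 -c "
from h import *
s=arm.get_state(); print(s['ee_rot'][2],s['force'],s['moment'])"
python3 -m handwheel '[[0,0,-0.005,-0.05],[0,0,-0.005,-0.05],[0,0,0,0],[0,0,0,0]]' 1 50
python3 -c "
from h import *
s=arm.get_state(); print(s['ee_rot'][2],s['force'],s['moment'])"
python3 -m handwheel '[[0,0,-0.005,-0.05],[0,0,-0.005,-0.05],[0,0,0,0],[0,0,0,0]]' 1 50
python3 -c "
from h import *
s=arm.get_state(); print(s['ee_rot'][2],s['force'],s['moment'])"
```

```text
t: 43.2
eef_pos: [0.6178, -0.0138, 0.2498]
ee_rot: [-3.142, -0.0, 2.974]
force: [-3.0, 1.5, 7.6]
width: 0.0472
2.97438105600122 [-3.04276704  1.51715485  7.6301565 ] [ 0.35762143  1.2509272  -0.16135779]
t: 43.6
eef_pos: [0.6178, -0.0138, 0.2497]
ee_rot: [-3.142, -0.0, 2.878]
force: [-3.2, 1.2, 6.4]
width: 0.0467
2.877571325985494 [-3.18487754  1.18452584  6.40330907] [ 0.4454171   1.25623258 -0.19142371]
t: 44.0
eef_pos: [0.6178, -0.0138, 0.2496]
ee_rot: [-3.142, -0.0, 2.778]
force: [-3.8, 1.8, 7.5]
width: 0.0469
2.7776198515803006 [-3.80586765  1.83419647  7.52374384] [ 0.53789042  1.27035438 -0.10057617]
```

```bash
python3 -m handwheel '[[0,0,-0.005,-0.05],[0,0,-0.005,-0.05],[0,0,0,0],[0,0,0,0]]' 1 50
python3 -c "
from h import *
s=arm.get_state(); print(s['ee_rot'][2],s['force'],s['moment'])"
python3 -m handwheel '[[0,0,-0.005,-0.05],[0,0,-0.005,-0.05],[0,0,0,0],[0,0,0,0]]' 1 50
python3 - <<'E'
from h import *
s=arm.get_state(); print(s['ee_rot'][2],s['force'],s['moment'],s['q'][5])
f=grab('wrist'); save(f,'wrist18.png'); w=cloud(f); j=jig(w.reshape(-1,3)); z=w.reshape(-1,3)[:,2]
k=(abs(j[:,0])<14)&(abs(j[:,1])>35)&(abs(j[:,1])<100)&(z>.05)&(z<.085); print('bar top',np.median(z[k]),k.sum())
E
```

```text
t: 44.4
eef_pos: [0.6178, -0.0137, 0.2496]
ee_rot: [-3.142, -0.0, 2.678]
force: [-4.1, 2.8, 8.4]
width: 0.0472
2.6777766880792244 [-4.08410917  2.84122021  8.35014504] [ 0.56433929  1.41019903 -0.05416544]
t: 44.8
eef_pos: [0.6179, -0.0136, 0.2495]
ee_rot: [-3.141, -0.0, 2.58]
force: [-4.4, 2.4, 7.3]
width: 0.0471
2.579551214753342 [-4.44047584  2.35938947  7.33379883] [0.64635245 1.53155294 0.76382629] -2.426521685852594
bar top 0.06592970503506498 5093
```

The bar top is now at 65.9 mm, so its underside is 13.9 mm over the bed, on the slats. Moment has jumped to 0.76 N m after about 9.25 rad of turning, so the ring is tight. I'll release and check.

```bash
python3 -m handwheel '[[0,0,0,0],[0,0,0,0],[0,0,0,0],[0,0,0,0],[0,0,3,0],[0,0,4,0],[0,0,4,0]]' 0.32 40
python3 -m handwheel '[[0,0,0,0.148],[0,0,0,0.148],[0,0,0,0.148],[0,0,0,0.148],[0,0,0,0.148],[0,0,0,0.148],[0,0,0,0.148],[0,0,0,0.148],[0,0,0,0.148],[0,0,0,0.148],[0,0,0,0.148],[0,0,0,0.148],[0,0,0,0.148],[0,0,0,0.148],[0,0,0,0.148],[0,0,0,0],[0,0,0,0],[0,0,0,0]]' 0.6
python3 - <<'E'
from h import *
s=arm.get_state(); print(s['eef_pos'],s['ee_rot'],s['width'])
for n in ['wrist','scene','side']:
    f=grab(n); save(f,n+'19.png'); np.savez('pics/'+n+'19.npz',**f)
f=load('wrist19'); w=cloud(f); j=jig(w.reshape(-1,3)); z=w.reshape(-1,3)[:,2]
k=(abs(j[:,0])<14)&(abs(j[:,1])>35)&(abs(j[:,1])<100)&(z>.05)&(z<.085); print('bar top',np.median(z[k]),k.sum())
k=(z>.105)&(z<.12)&(j[:,0]>55)&(j[:,0]<95)&(abs(j[:,1])<40); P=w.reshape(-1,3)[k]; print('handle',rect(P) if len(P) else 0,len(P))
E
```

```text
t: 45.55
eef_pos: [0.618, -0.014, 0.3594]
ee_rot: [-3.14, -0.001, 2.578]
force: [1.3, 0.7, -0.2]
width: 0.0596
t: 47.35
eef_pos: [0.6182, -0.0139, 0.3587]
ee_rot: [3.141, 0.0, -1.489]
force: [0.3, 0.6, -0.4]
width: 0.0351
[ 0.61820748 -0.01391074  0.35867425] [ 3.14145421e+00  1.26390810e-05 -1.48888846e+00] 0.03513224091956272
bar top 0.06589506709364504 2857
handle (array([691.7, -13.4]), array([14.5, 50.6]), 5.44) 979
```

View pics/wrist19.png

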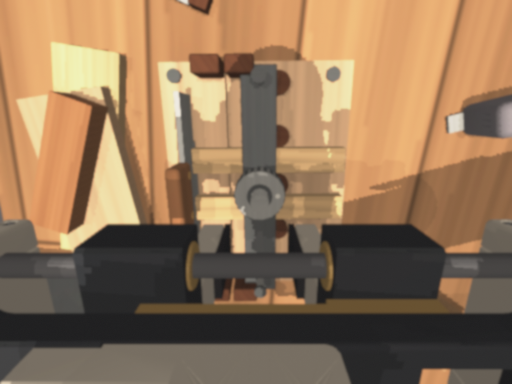

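Bar and slats are in place. Now I'll draw the gauge.

```bash
python3 -m handwheel '[[3.64,0.34,0,0.008],[3.64,0.34,0,0],[0,0,-3.5,0],[0,0,-3.5,0],[0,0,-2,0],[0,0,-1.2,0],[0,0,0,0],[0,0,0,0],[0,0,0,0]]' 0.6 40
python3 -m handwheel '[[0,0,0,0],[0,0,0,0],[0,0,0,0],[0,0,0,0],[0,0,0,0]]' 1 40
python3 -c "
from h import *
s=arm.get_state(); print(s['eef_pos'],jig(s['eef_pos']),s['force'])"
```

```text
t: 48.4
eef_pos: [0.6916, -0.007, 0.2585]
ee_rot: [-3.139, 0.0, -1.477]
force: [-0.1, 1.3, 0.9]
width: 0.0353
t: 48.9
eef_pos: [0.6908, -0.0071, 0.2572]
ee_rot: [3.141, -0.0, -1.477]
force: [-2.7, 1.1, 4.8]
width: 0.0137
[ 0.6908054  -0.00711425  0.25721679] [[72.1605502   0.71123706]] [-2.68348023  1.14569784  4.78863365]
```

```bash
python3 -m handwheel '[[0,0,0.5,0],[0,0,1,0],[0,0,1.5,0],[0,0,0,0]]' 1 40
python3 -m handwheel '[[0,0,3,0],[0,0,3,0],[0,0,3,0],[0,0,0,0],[0,0,0,0]]' 1 40
python3 - <<'E'
from h import *
s=arm.get_state(); print(s['eef_pos'],s['ee_rot'],s['force'],s['width'])
f=grab('scene'); save(f,'scene20.png'); np.savez('pics/scene20.npz',**f)
# rack slot from clear scene/side pictures
for n in ['scene5','scene20','side5']:
    f=load(n); w=cloud(f); P=w[(abs(w[...,2]-.04)<.004)&(np.hypot(w[...,0]-.506,w[...,1]+.376)<.1)]; print(n,rect(P))
cv2.imwrite('pics/scene20c.png',cv2.resize(cv2.imread('pics/scene20.png')[130:280,60:280],None,fx=3.5,fy=3.5,interpolation=cv2.INTER_CUBIC))
E
```

```text
t: 49.3
eef_pos: [0.6918, -0.0071, 0.2898]
ee_rot: [-3.138, -0.0, -1.477]
force: [0.5, 0.5, -2.9]
width: 0.014
t: 49.8
eef_pos: [0.6906, -0.0071, 0.3772]
ee_rot: [-3.141, 0.001, -1.478]
force: [0.3, -0.7, -3.9]
width: 0.014
[ 0.69061744 -0.00711197  0.37719969] [-3.14079593e+00  8.12802896e-04 -1.47771840e+00] [ 0.34256603 -0.72332837 -3.91432706] 0.013982446629364913
scene5 (array([ 486.4, -387.5]), array([128.3, 151.4]), 28.26)
scene20 (array([ 483.8, -388.4]), array([131.7, 150.1]), 27.85)
side5 (array([ 504.6, -375.3]), array([ 79.5, 150.2]), 26.97)
```

View pics/scene20c.png

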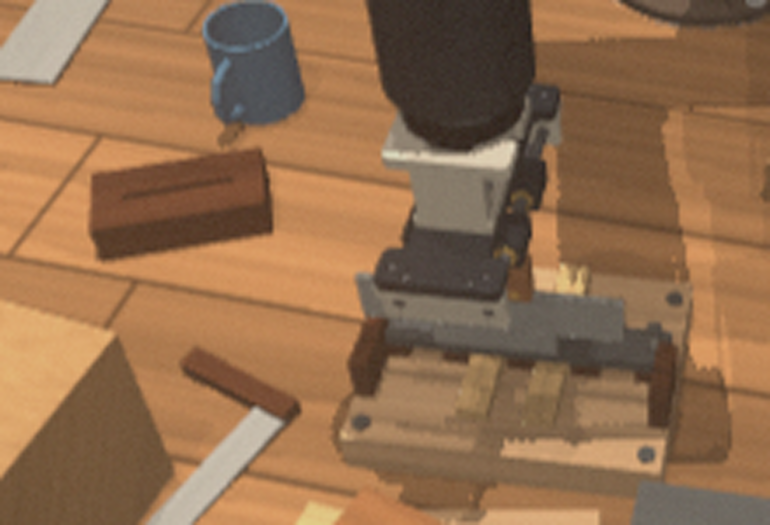

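The gauge is out, both slats stay clamped, and the rack slot shows at about (113,183). I'll carry it to a standoff beside the rack to see the slot.

```bash
python3 -m handwheel '[[-1.81,-3.65,0,0.0475],[-1.81,-3.65,0,0.0475],[-1.81,-3.65,0,0.0475],[-1.81,-3.65,0,0.0475],[-1.81,-3.65,0,0.0475],[-1.81,-3.65,0,0.0475],[-1.81,-3.65,0,0.0475],[-1.81,-3.65,0,0.0475],[0,0,0,0],[0,0,0,0],[0,0,0,0]]' 1 40
python3 - <<'E'
from h import *
s=arm.get_state(); print(s['eef_pos'],s['ee_rot'],s['force'],s['width'])
f=grab('wrist'); save(f,'wrist21.png'); np.savez('pics/wrist21.npz',**f)
E
```

```text
t: 50.95
eef_pos: [0.5462, -0.2987, 0.3756]
ee_rot: [3.14, 0.001, -1.098]
force: [0.0, 0.2, -3.1]
width: 0.014
[ 0.5462162  -0.29865712  0.37562884] [ 3.14044280e+00  1.39596473e-03 -1.09768384e+00] [ 0.0459457   0.24400008 -3.10131701] 0.013980658034772957
```

View pics/wrist21.png

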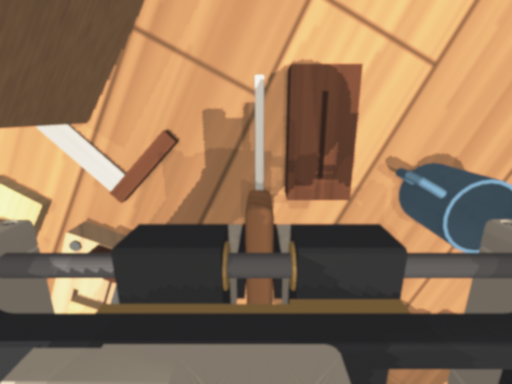

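The wrist view shows the rack slot from about (325,91) to (322,178) and the held blade at column 260.

Run:
```python
from h import *
f=load('wrist21'); g=cv2.cvtColor(f['image'],cv2.COLOR_RGB2GRAY).astype(float)
pts=[]
for y in range(94,176,3):
    r=g[y,312:336]; m=np.median(r)-r; m[m<8]=0
    if m.sum(): pts.append((312+(m*np.arange(24)).sum()/m.sum(),y,(m>0).sum()))
pts=np.array(pts); print(pts[::4])
q=ray(f,pts[:,:2],.040)[:,:2]*1000
l=cv2.fitLine(q.astype(np.float32),cv2.DIST_HUBER,0,.01,.01).ravel(); ang=np.degrees(np.arctan2(l[1],l[0]))%180; print('dir',ang,l[2:])
col=g[80:190,324]; print([int(v) for v in g[84:98,324]],[int(v) for v in g[170:186,322]])
e=ray(f,[[325,91],[322,178.5]],.04)[:,:2]; print(e,e.mean(0))
w=cloud(f); P=w[(abs(w[...,2]-.04)<.004)&(np.hypot(w[...,0]-.506,w[...,1]+.376)<.1)]; print(rect(P))
pts=[]
for y in range(80,150,4):
    r=g[y,248:272]-np.median(g[y,248:272]); m=r>15
    pts.append((248+np.nonzero(m)[0].mean(),y,m.sum()))
pts=np.array(pts); print(pts[::5])
q=ray(f,pts[:,:2],.3756-.2192+.042); ll=cv2.fitLine((q[:,:2]*1000).astype(np.float32),cv2.DIST_HUBER,0,.01,.01).ravel();print('blade dir',np.degrees(np.arctan2(ll[1],ll[0]))%180,ll[2:])
n=np.array([-ll[1],ll[0]]); print('TCP off line',(np.array([546.2,-298.7])-ll[2:])@n)
```

```text
[[324.85057471  94.           7.        ]
 [324.04242424 106.           7.        ]
 [323.20382166 118.           7.        ]
 [322.5704698  130.           6.        ]
 [321.92592593 142.           7.        ]
 [321.46280992 154.           6.        ]
 [320.42857143 166.           6.        ]]
dir 117.19513 [ 507.27454 -377.64764]
[73, 73, 73, 73, 72, 71, 63, 52, 44, 41, 41, 41, 41, 41] [50, 54, 56, 55, 53, 52, 53, 58, 69, 84, 97, 102, 102, 100, 99, 99]
[[ 0.52762365 -0.41740314]
 [ 0.48118165 -0.33302342]] [ 0.50440265 -0.37521328]
(array([ 482.1, -387.8]), array([130.6, 149.9]), 27.08)
[[257.5  80.    8. ]
 [258.5 100.    6. ]
 [259.  120.    9. ]
 [259.  140.    9. ]]
blade dir 117.87279 [ 579.1528  -362.22604]
TCP off line 0.5692108205150813
```

```bash
python3 -m handwheel '[[-1.99,-3.82,0,0.001],[-1.99,-3.82,0,0],[0,0,-3,0],[0,0,-3,0],[0,0,-1.8,0],[0,0,-0.9,0],[0,0,0,0],[0,0,0,0],[0,0,0,0],[0,0,0,0]]' 1 40
python3 -c "
from h import *
f=grab('side'); save(f,'side22.png'); cv2.imwrite('pics/side22c.png',cv2.resize(cv2.imread('pics/side22.png')[220:350,270:430],None,fx=4.5,fy=4.5,interpolation=cv2.INTER_CUBIC))"
```

```text
t: 52.0
eef_pos: [0.5068, -0.3755, 0.291]
ee_rot: [-3.14, -0.002, -1.096]
force: [-0.4, 0.2, -3.1]
width: 0.0139
```

View pics/side22c.png

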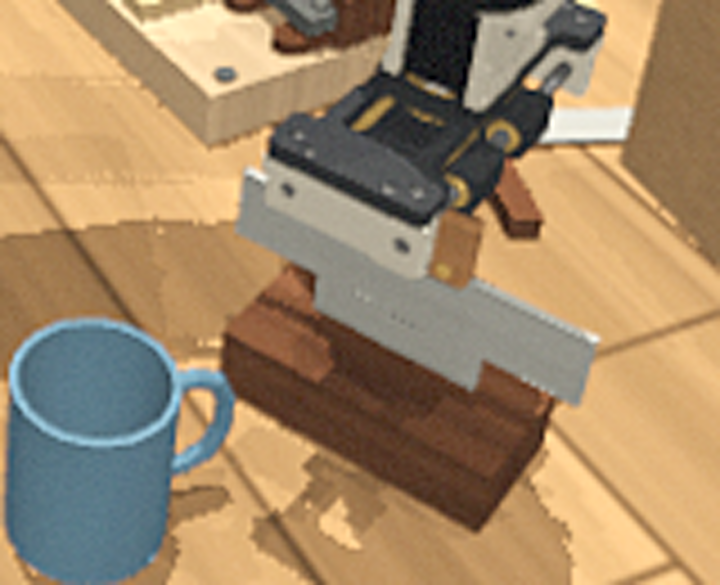

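The tongue hangs over the rack slot. I'll lower it.

```bash
python3 -m handwheel '[[0,0,-0.5,0],[0,0,-0.4,0],[0,0,-0.3,0],[0,0,-0.2,0],[0,0,0,0],[0,0,0,0]]' 1 40
```

```text
t: 52.65
eef_pos: [0.5064, -0.3755, 0.2757]
ee_rot: [3.141, 0.0, -1.096]
force: [-0.4, 0.1, -3.6]
width: 0.0139
```

```bash
python3 -m handwheel '[[0,0,-0.4,0],[0,0,-0.4,0],[0,0,-0.3,0],[0,0,0,0],[0,0,0,0]]' 1 40
python3 -m handwheel '[[0,0,-0.3,0],[0,0,-0.2,0],[0,0,-0.1,0],[0,0,0,0],[0,0,0,0]]' 1 40
```

```text
t: 53.15
eef_pos: [0.5064, -0.3755, 0.2646]
ee_rot: [3.141, 0.0, -1.096]
force: [-0.1, -0.1, -4.2]
width: 0.0137
t: 53.65
eef_pos: [0.5065, -0.3756, 0.2593]
ee_rot: [-3.141, -0.001, -1.096]
force: [-0.9, 1.0, 3.1]
width: 0.0137
```

```bash
python3 -m handwheel '[[0,0,-0.15,0],[0,0,-0.1,0],[0,0,0,0],[0,0,0,0]]' 1 40
python3 -m handwheel '[[0,0,0.2,0],[0,0,0,0],[0,0,0,0],[0,0,0,0],[0,0,2,0],[0,0,4,0],[0,0,4,0],[0,0,4,0],[-2,4,0,0],[-2,4,0,0],[-1,4,0,0],[0,0,0,0],[0,0,0,0],[0,0,0,0]]' 0.6 40
python3 - <<'E'
from h import *
s=arm.get_state(); print(s['eef_pos'],s['force'],s['width'])
for n in ['wrist','scene','side']:
    f=grab(n); save(f,n+'23.png'); np.savez('pics/'+n+'23.npz',**f)
for n in ['scene23','side23']:
    w=cloud(load(n)).reshape(-1,3); k=(np.hypot(w[:,0]-.506,w[:,1]+.376)<.11); P=w[k]
    h=P[(P[:,2]>.105)&(P[:,2]<.13)]; print(n,'handle',rect(h),np.percentile(h[:,2],[50,95,99]))
    j=jig(w); z=w[:,2]
    k=(abs(j[:,0])<14)&(abs(j[:,1])>35)&(abs(j[:,1])<100)&(z>.05)&(z<.085); print(' bar top',np.median(z[k]),k.sum())
    for y0 in (26,-26):
        k=(abs(j[:,1]-y0)<11)&(abs(z-.052)<.006)&(abs(j[:,0])<130)&(abs(j[:,0])>20); 
        if k.sum(): print(' slat',y0,np.percentile(j[k],[1,50,99],axis=0).round(1).tolist())
E
```

```text
t: 54.05
eef_pos: [0.5065, -0.3757, 0.2592]
ee_rot: [-3.141, -0.002, -1.096]
force: [-7.1, 4.8, 18.9]
width: 0.014
t: 55.45
eef_pos: [0.4568, -0.2558, 0.3982]
ee_rot: [3.142, -0.0, -1.096]
force: [0.2, -0.2, -0.5]
width: 0.0351
[ 0.45679403 -0.25577744  0.39822527] [ 0.19959355 -0.18727483 -0.50869574] 0.035126278131316926
scene23 handle (array([ 510., -374.]), array([17.4, 61.4]), 26.29) [0.11354996 0.11788085 0.11998046]
 bar top 0.06552561610565627 359
 slat 26 [[-88.0, 15.5], [21.6, 26.0], [70.7, 36.7]]
 slat -26 [[-88.2, -36.8], [31.0, -26.2], [69.3, -15.2]]
side23 handle (array([ 504.7, -376. ]), array([15.5, 63.1]), 28.19) [0.11357266 0.1163197  0.11689959]
 bar top 0.06526197552590594 103
 slat 26 [[-93.9, 15.6], [-67.9, 25.8], [-10.7, 36.6]]
 slat -26 [[-92.6, -36.8], [-43.7, -27.5], [66.0, -15.4]]
```

View pics/scene23.png

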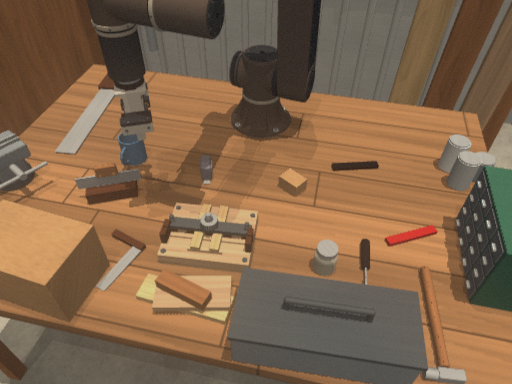

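View pics/side23.png

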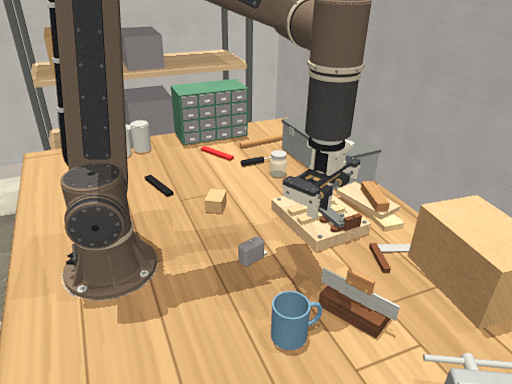

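The scene and side views show the gauge back in its rack, both slats in the jig with the bar down, and nothing else moved. One last close look at the jig from above.

```bash
python3 -m handwheel '[[2.2,3.9,0,-0.047],[2.2,3.9,0,-0.047],[2.2,3.9,0,-0.047],[2.2,3.9,0,-0.047],[2.2,3.9,0,-0.047],[2.2,3.9,0,-0.047],[2.2,3.9,0,-0.047],[2.2,3.9,0,-0.047],[0,0,0,0],[0,0,0,0],[0,0,0,0]]'
python3 - <<'E'
from h import *
f=grab('wrist'); save(f,'wrist24.png'); w=cloud(f).reshape(-1,3); j=jig(w); z=w[:,2]
k=(abs(j[:,0])<14)&(abs(j[:,1])>35)&(abs(j[:,1])<100)&(z>.05)&(z<.085); print(' bar top',np.median(z[k]),k.sum())
for y0 in (26,-26):
    k=(abs(j[:,1]-y0)<10)&(abs(z-.052)<.004)&(abs(j[:,0])<130)&(abs(j[:,0])>20); print(y0,k.sum(),np.percentile(j[k],[.5,99.5],axis=0).round(1).tolist(),np.median(z[k]))
E
```

```text
t: 56.7
eef_pos: [0.6324, 0.0556, 0.3976]
ee_rot: [3.14, -0.0, -1.473]
force: [-0.5, -0.5, -0.1]
width: 0.0351
 bar top 0.06582879008405194 3249
26 1781 [[-88.9, 16.1], [69.6, 35.9]] 0.05187478790690548
-26 2031 [[-88.8, -36.0], [69.4, -16.1]] 0.05186209899824686
```

View pics/wrist24.png

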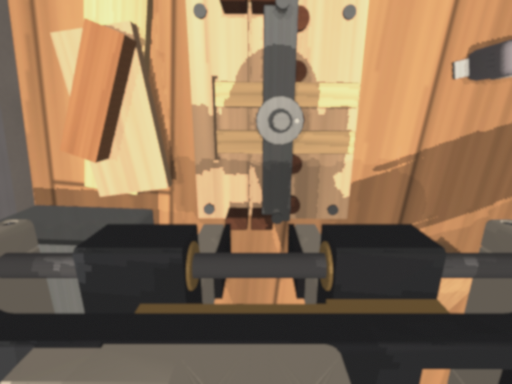

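Both slats' front ends are level (69.6 and 69.4 mm) at the slot edge, and the bar sits on them at 65.8 mm. I'll hand in.

```bash
python3 -c "
from h import *
print(arm.job_done())"
```

```text
the job is handed in; nothing more can be done
None
```

The job is handed in, done in the order asked and finished at about 57 s of the 210 s allowed; no verdict came back.

- **Gauge in:** I seated the stop gauge in the jig's slot. It stopped at shoulder height with 16 N of upward force.
- **Slats:** Only two pale slats were on the bench; the black and red look-alikes were left alone. They went into bays 2 and 1 and were pushed against the gauge with about 13–14 N.
- **Ring nut:** I turned it clockwise about 9.25 rad in two grips, roughly 1.47 turns. It then went tight, the turning moment jumping to about 0.8 N m.
- **Gauge out:** I drew the gauge and pressed it home in its rack. It stopped at shoulder height with 19 N of upward force.

**Last checks:**
- The slat front ends measure 69.6 and 69.4 mm along the jig, where the butted position is 70 mm.
- The clamp bar's top is at 65.8 mm, where 66 mm is expected with the bar resting on the slats.
- The gauge handle's top is at about 117 mm, where 116 mm is fully home.
- In the scene and side pictures, nothing else on the bench appears to have moved.

No check failed. The scene and side cameras place the slat ends and the gauge handle a few millimetres apart from each other. I trusted the closer wrist camera for the slats and the seating force for the gauge.

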